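# Seat a plaster mould in the bench wheel's cup head and turn it to the pointer

## Task

Take the plaster mould with the tapered round foot, lower it gently, without dropping it, into the tapered cup on the bench wheel and press it firmly but not hard (about 15 N) until it has centred itself and seated. Then, keeping it pressed down so that it grips, turn the mould, and the wheel head with it, anticlockwise until the small block on the head's edge points at the fixed upright pointer, and let go, leaving the mould seated level. Turn the head only by the mould, do not touch the wheel itself, and leave the square-footed mould, the jar, the wooden rib and the steel weight standing around them where they are.

Things in the scene. Friction and masses are not known exactly. Their poses are not given: they have to be found in the camera images.
- mould: Loose solid white plaster mould, 0.28 to 0.44 kg, 95 mm high, upright. The foot is a cone, 52 mm across at the underside, 84 mm at 45 mm height (the shoulder); above it a round collar 54 mm across, from 45 to 95 mm height, shallow dish in its top: grip it by the collar at any yaw. Stands at either of two places to the robot's right. Origin: centre of the underside, z up.
- square_mould: Loose white plaster mould with the same 54 mm collar and 95 mm height but a straight 76 mm square foot 45 mm high; not wanted, leave it standing. At the other of the two places, 120 mm or more from the tapered mould. Origin: centre of the underside, z up.
- wheel: Bench wheel, fixed, at the robot's left. Origin: underside centre of its round foot (188 mm across), z up, the wheel's axis. On it turns the head: a steel disc (136 mm) with a coaxial aluminium cup (104 mm). The spindle is sprung: it sinks 1 mm per 5 N beyond a 3 N preload, 8 mm at most. A press counts from 12 N. Keep it below 22 N: the taper multiplies it on its walls, to 2.5 times while turning, and over 60 N there chips the plaster.
- rim_lowest (a point): Point on the wheel's axis, 112 mm above the table: the lowest place of the cup's rim. How high the head is set is not measured: the rim is 0 to 40 mm above this point, so feel for it. The cup's seat, 78 mm wide at the rim, narrows downwards by 16 mm of radius in 45 mm, as the mould's foot does. Seated, the mould's underside is 37 mm below the rim, its shoulder 8 mm above it.
- pointer (a point): Top of the fixed steel pointer, an upright 16 mm wide strip on the wheel's foot, 88 mm from the axis on the +x side of wheel, 106 mm above the table: lower than the cup's rim.
- head (a joint): Angle of the wheel head, rad, growing anticlockwise from above. 0: the small dark block (14 x 8 x 12 mm) on the disc's edge is at the pointer; at the start -1.25 to -0.6. It stays where left; turning takes about 0.4 N m. Only friction in the taper drives it: under its own weight the mould slips round in the cup, pressed with 12 to 20 N it takes the head along.
- glaze_jar: Bystander: glass jar, 70 mm across, 85 mm high. Origin: centre of the underside.
- rib: Bystander: flat wooden rib, 100 x 50 x 6 mm. Origin: centre of the underside.
- clay_weight: Bystander: dark steel cylinder, 60 mm across, 50 mm high. Origin: centre of the underside.
Mind the look-alikes: they are no part of the job. What is shaped like the mould but blue is not meant. Leave any purple look-alike of the wheel alone.

How it is judged:
By the outcome, as a careful person would: the job done as asked, in the order asked, and still so for the second after the job is handed in, with the robot touching nothing.
It also fails if it takes over 58 s, if anything falls off the work surface, if the arm or the gripper's body presses on something with over 40 N, if the wrist force passes 120 N, or if a joint passes its speed limit or range.

## Robot

A 6-joint arm with a two-finger parallel gripper is mounted at the origin on the work surface. World frame = base frame: x ahead of the robot, y to its left, z up, the work surface at z = 0. Lengths are in m, angles in degrees, forces in N, time in s.
With the tool pointing down it reaches from about 0.275 to 0.75 m from the base axis. Payload 10.2 kg.
Tool frame: the origin (TCP) lies on the front face of the gripper's body, between the roots of the fingers; the fingertips stand 73 mm ahead of it and the grasp point (between the pads) lies 54 mm ahead of it (env.tip_reach is the z of the fingertips in the tool frame, in m); z points along the fingers, y is the direction in which the jaws open and shut (so a half turn about z gives the same grasp; the last joint's range is limited). The gripper opens to 85 mm and grips with 20 to 120 N. Pads are 22 mm wide; open, the fingers measure 114 mm over their backs; the gripper's body (76 mm by 85 mm) begins 54 mm behind the grasp point. The pads swing forward as they close: fully open they stand 13 mm farther back than shut.
Start: joints at [51.772, 17.928, 85.812, -0, 76.261, -12.8], TCP at [0.225, 0.474, 0.304] pointing down, gripper open.
Joint ranges: [-168.41, 168.41], [-55.51, 124.54], [10.69, 146.95], [-70.63, 250.63], [1, 178], [-165.06, 165.06]. Speed limits (degrees/s): [136.94, 136.94, 172.46, 180, 180, 180].

## Interface

Orientations are given as [roll, pitch, yaw] about the fixed x, y, z axes, in that order (R = Rz(yaw) Ry(pitch) Rx(roll)).
In Python, from workcell import env gives the robot as it stands.
- The arm moves only by the tool move_arm, never from a script. Its argument "deltas" is a list that holds one entry, the list of rows, each a list of 7 numbers: the shift along the tool's x, y, z as a fraction of full scale, then the turn, a rotation vector about the tool's x, y, z as a fraction of full scale, then the gripper's target within -1 to 1 (shut at 1, half-way at 0, fully open at -1). A call has 1 to 8 rows; each row shifts and turns the pose as measured when the row begins, along the tool's axes as they then stand; what a row does not reach is not made up. Full scale, the value 1, is 0.3 m for a shift and 30 degrees for a turn. A row lasts 1/12 s, in which the tool goes at most 41.7 mm and 7.16 degrees, less where a joint would pass 70% of its speed; a pose out of reach is approached as far as the arm can. A call with a number of a shift or a turn outside -1 to 1 is refused whole. A call with a gripper value outside its range is refused whole. The fingers move at their own pace and stop on an object; "grip_force" is the grip in N (left out, the last holds). Time passes only in rows, so rows that do not move let the fingers close. It gives the time, the measured TCP pose, the force and the opening at its end, in the units of the state.
- env.get_state(): the state, without advancing time (a new reading comes with each control period).
- env.capture(name): name is "scene" or "top"; returns a dict with "pixels" (420x560x3 uint8, red, green, blue), "intrinsics" (3x3 intrinsics, pixels), "rvec" (rotation vector, rad) and "tvec" (3), from world to camera coordinates, as OpenCV has them. Camera axes: x right, y down, z forward; pixel columns grow to the right and rows downward; lengths in m; the calibration is good to about 2 mm. A picture is of the moment at which its call begins. There is no depth.
- env.sign_off(): hands the job in, once; it reports no verdict.
Trained networks look in a picture, given as the dict that the camera call returned (one of the last four; its "shot" number tells which), for a name from the list of things; names that differ only in an ending like _2 or _b are one class to them, and where a whole thing is asked for, a point or a joint stands for the part that bears it (a point fixed in the world has none). Each returns a list of dicts, best first, with "confidence" (0 to 1); they miss things now and then, are a little off and sometimes report something else, mostly with a low value. They report only what shows in the picture. A call takes as long as a camera call. They do not tell look-alikes from the thing itself.
- env.look_for(thing, picture): "centre" ([x, y, z] in m, in the coordinates of the camera as it stood for that picture, good to about 4 mm: the middle of the surface that is visible of it).
The state is a dict: "time": time; "q": joint angles; "qvel": joint speeds; "tau": joint torques, N m; "ee_pos": TCP position; "eef_rot": TCP orientation; "contact_force": force on the tool from outside, world axes, zero at the start; "wrist_torque": the same for the moment, N m; "grip_width": finger opening in m.
Only numpy, scipy, OpenCV 4.12 (cv2) and the standard library are available. Lean on these libraries where they do the work, as an engineer would, in place of code of your own. Each camera call takes 0.05 s, during which the arm holds its last target.

## Working session

There is one attempt and no reset: what is moved stays moved. The work goes in short steps, Python scripts to look and compute and a tool call to move; the robot and the scene stay as the last step left them, time stands still between calls to the robot, and variables do not carry over. Pictures are saved under pics/ and viewed, and the job is handed in when it is done.

Besides the shell and the picture viewer there is one more tool, called by a JSON object that holds its "name" and its "arguments". move_arm: Moves the arm, as the interface text tells. Shift numbers are shares of 0.3 m and turn numbers shares of 30 degrees, none past 1 either way. Its arguments: {"type":"object","properties":{"deltas":{"type":"array","items":{"type":"array","items":{"type":"array","items":{"type":"number","minimum":-1,"maximum":1}}}},"grip_force":{"type":"number"}},"required":["deltas"]}

```bash
ls; mkdir -p pics
cat > h.py <<'E'
import numpy as np, cv2
from workcell import env
def cam2w(c,p):
    R=cv2.Rodrigues(np.array(c['rvec'],float))[0]; return R.T@(np.array(p)-np.array(c['tvec']).ravel())
def proj(c,P):
    return cv2.projectPoints(np.array(P,float).reshape(-1,3),np.array(c['rvec'],float),np.array(c['tvec'],float),np.array(c['intrinsics'],float),None)[0].reshape(-1,2)
def pixz(c,uv,z):
    R=cv2.Rodrigues(np.array(c['rvec'],float))[0]; t=np.array(c['tvec'],float).ravel()
    d=R.T@np.linalg.inv(np.array(c['intrinsics'],float))@np.array([uv[0],uv[1],1.]); o=-R.T@t
    return o+d*(z-o[2])/d[2]
def save(c,n): cv2.imwrite('pics/'+n,c['pixels'][:,:,::-1])
E
python3 - <<'E'
from h import *
import pickle
for n in('scene','top'):
    c=env.capture(n); save(c,n+'0.png'); pickle.dump(c,open(n+'0.pkl','wb'))
    print(n,'campos',cam2w(c,[0,0,0]).round(3))
    for t in['mould','square_mould','wheel','head','pointer','glaze_jar','rib','clay_weight']:
        try:
            for r in env.look_for(t,c)[:4]:
                w=cam2w(c,r['centre']); print(t,round(r['confidence'],2),w.round(3),proj(c,w).round(0)[0])
        except Exception as e: print(t,e)
print(env.get_state())
E
```

```text
pics
scene campos [ 1.052 -0.542  0.739]
mould 0.93 [0.547 0.    0.06 ] [293. 244.]
mould 0.84 [ 0.617 -0.137  0.061] [274. 290.]
square_mould 0.63 [ 0.446 -0.254  0.045] [182. 286.]
wheel 0.75 [0.328 0.199 0.06 ] [284. 176.]
wheel 0.74 [0.588 0.193 0.043] [354. 219.]
head 0.85 [0.316 0.215 0.089] [284. 164.]
head 0.57 [0.575 0.206 0.1  ] [354. 197.]
pointer 0.81 [0.587 0.191 0.044] [353. 219.]
pointer 0.8 [0.332 0.205 0.059] [286. 176.]
glaze_jar 0.66 [ 0.44  -0.11   0.062] [229. 246.]
rib 0.81 [ 0.602 -0.276  0.004] [222. 344.]
clay_weight 0.81 [0.44  0.388 0.046] [352. 168.]
top campos [0.29  0.047 1.287]
mould 0.76 [ 0.601 -0.114  0.072] [341. 140.]
mould 0.76 [0.52  0.016 0.068] [286. 173.]
square_mould 0.88 [ 0.421 -0.228  0.043] [388. 216.]
wheel 0.83 [0.55  0.221 0.085] [199. 159.]
wheel 0.63 [0.303 0.224 0.068] [196. 266.]
head 0.84 [0.56  0.222 0.093] [198. 154.]
head 0.68 [0.294 0.231 0.074] [193. 270.]
pointer 0.78 [0.553 0.217 0.083] [201. 158.]
pointer 0.58 [0.297 0.224 0.072] [196. 269.]
rib 0.64 [ 0.598 -0.271  0.007] [401. 147.]
clay_weight 0.91 [0.438 0.391 0.05 ] [128. 209.]
{'time': 0.9, 'q': array([ 5.17712014e+01,  1.79279815e+01,  8.58098012e+01,  3.61733323e-04,
        7.62597772e+01, -1.28016803e+01]), 'qvel': array([ 0.06931238,  0.0240465 , -0.01150844,  0.03183523,  0.11118207,
        0.0368087 ]), 'tau': array([-1.26245846e-03, -4.12160432e+01, -2.59896845e+01, -3.10423648e-04,
        5.76811144e-04,  1.02486928e-05]), 'ee_pos': array([0.22545349, 0.47414937, 0.30390673]), 'eef_rot': array([1.79997543e+02, 1.98008607e-04, 1.54572796e+02]), 'contact_force': array([0.45301888, 0.39276575, 0.01551551]), 'wrist_torque': array([-0.03408887, -0.01985816, -0.04852962]), 'grip_width': 0.08498146517688104}
```

View pics/scene0.png

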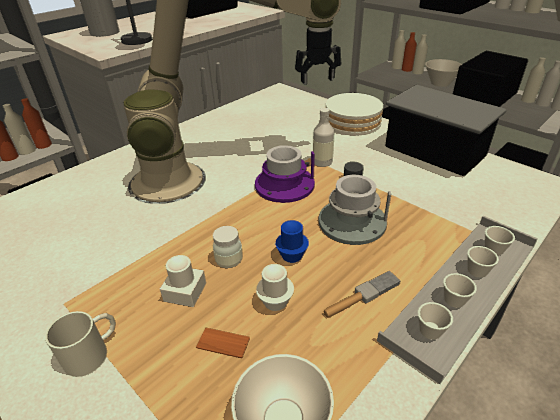

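View pics/top0.png

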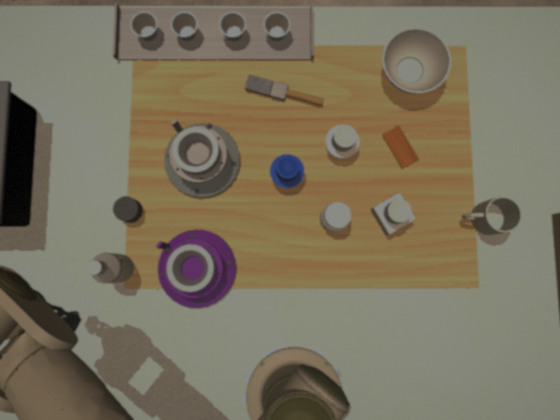

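Candidates:
- Tapered white mould: scene (274,290), top (342,141).
- Square-footed white mould: scene (182,286).
- Blue look-alike: scene (291,244).
- Wheels: grey at scene (354,205), purple at scene (285,170).

I choose the tapered white mould and the grey wheel. Next I check them in close crops.

Run:
```python
import pickle,cv2,numpy as np
s=pickle.load(open('scene0.pkl','rb'));t=pickle.load(open('top0.pkl','rb'))
def crop(c,x0,y0,w,h,f): return cv2.resize(c['pixels'][y0:y0+h,x0:x0+w,::-1],None,fx=f,fy=f,interpolation=cv2.INTER_CUBIC)
cv2.imwrite('pics/c1.png',np.vstack([np.hstack([crop(s,310,160,100,90,4),crop(t,155,110,90,90,4)]),np.hstack([crop(s,235,250,100,60,4),crop(t,310,110,90,60,4)])]))
```

```text
(no output)
```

View pics/c1.png

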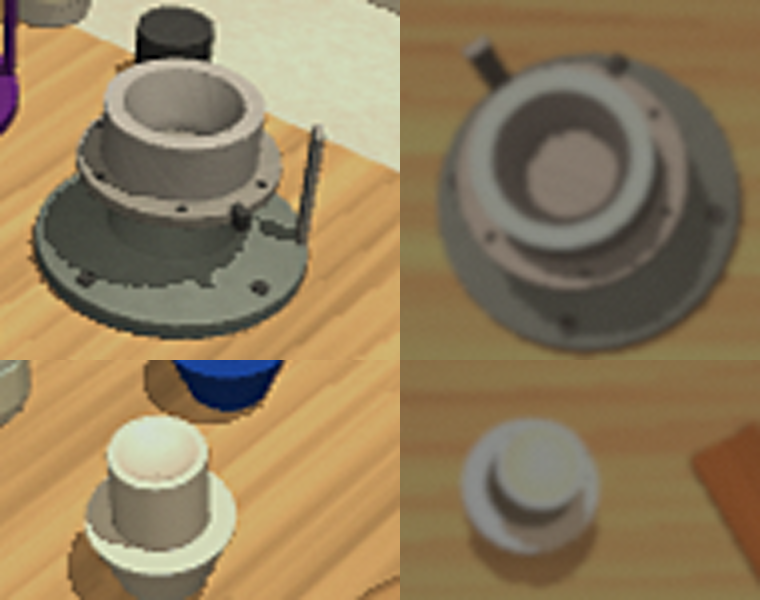

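The crop confirms the tapered round foot (scene (274,290)) and the grey wheel. The pointer is at scene (389,193) and the block at about top (210,126). Now I fit circles for exact positions.

```bash
cat >> h.py <<'E'
from scipy.optimize import minimize
from scipy.ndimage import map_coordinates
A=np.linspace(0,2*np.pi,180,endpoint=False)
def prep(c):
    g=cv2.GaussianBlur(c['pixels'].astype(np.float32),(0,0),1.0)
    return np.stack([g[...,i] for i in range(3)])
def score(c,G,xyz,R,dr=0.003):
    # mean robust colour step across the circle
    P=[]
    for s in(-dr,dr):
        q=np.c_[xyz[0]+(R+s)*np.cos(A),xyz[1]+(R+s)*np.sin(A),np.full_like(A,xyz[2])]
        uv=proj(c,q); P.append(np.stack([map_coordinates(g,[uv[:,1],uv[:,0]],order=1,mode='nearest') for g in G]))
    d=np.abs(P[1]-P[0]).sum(0); return np.minimum(d,60).mean()
def fit(terms,x0,step=0.006,fixz=None,n=6):
    f=lambda x: -sum(score(c,G,[x[0],x[1],(x[2] if fixz is None else 0)+dz],R) for c,G,R,dz in terms)
    best=None
    rng=np.random.default_rng(0)
    for k in range(n):
        s=np.array(x0)+rng.normal(0,step,len(x0))*(k>0)
        sim=np.vstack([s]+[s+step*np.eye(len(s))[i] for i in range(len(s))])
        r=minimize(f,s,method='Nelder-Mead',options=dict(initial_simplex=sim,xatol=1e-4,fatol=1e-3))
        if best is None or r.fun<best.fun: best=r
    return best
E
python3 - <<'E'
from h import *
import pickle
s=pickle.load(open('scene0.pkl','rb'));t=pickle.load(open('top0.pkl','rb'))
Gs,Gt=prep(s),prep(t)
for z in np.arange(.112,.156,.01): print('rim from top px',z,pixz(t,(195.8,149.2),z).round(3),'scene',pixz(s,(356.2,186.2),z).round(3))
for nm,ts in dict(both=[(s,Gs,.052,0),(t,Gt,.052,0),(s,Gs,.039,0),(t,Gt,.039,0)],top=[(t,Gt,.052,0),(t,Gt,.039,0)],scene=[(s,Gs,.052,0),(s,Gs,.039,0)]).items():
    b=fit(ts,[.555,.212,.13],.008); print('rim',nm,b.x.round(4),round(b.fun,1))
for nm,ts in dict(both=[(s,Gs,.094,0),(t,Gt,.094,0)],top=[(t,Gt,.094,0)],scene=[(s,Gs,.094,0)]).items():
    b=fit(ts,[.555,.212,.01],.006); print('foot',nm,b.x.round(4),round(b.fun,1))
for nm,cs in dict(both=[(s,Gs),(t,Gt)],top=[(t,Gt)],scene=[(s,Gs)]).items():
    b=fit([(c,G,R,z) for c,G in cs for R,z in((.042,.045),(.027,.095))],[.605,-.115],.006,fixz=0); print('mould',nm,b.x.round(4),round(b.fun,1))
E
```

```text
rim from top px 0.112 [0.568 0.225 0.112] scene [0.559 0.235 0.112]
rim from top px 0.122 [0.565 0.223 0.122] scene [0.567 0.222 0.122]
rim from top px 0.132 [0.563 0.222 0.132] scene [0.575 0.21  0.132]
rim from top px 0.142 [0.561 0.22  0.142] scene [0.583 0.198 0.142]
rim from top px 0.15199999999999997 [0.558 0.219 0.152] scene [0.59  0.185 0.152]
rim both [0.5648 0.2247 0.1224] -226.4
rim top [0.5603 0.2223 0.1488] -115.3
rim scene [0.5656 0.2201 0.125 ] -114.3
foot both [0.562  0.2227 0.0157] -99.1
foot top [0.5599 0.2213 0.0199] -49.8
foot scene [0.5863 0.1856 0.0382] -47.0
mould both [ 0.6055 -0.1206] -207.6
mould top [ 0.6058 -0.1205] -98.2
mould scene [ 0.6068 -0.1251] -110.5
```

Run:
```python
from h import *
import pickle
s=pickle.load(open('scene0.pkl','rb'));t=pickle.load(open('top0.pkl','rb'))
Gs,Gt=prep(s),prep(t)
b=fit([(c,G,R,0) for c,G in((s,Gs),(t,Gt)) for R in(.052,.039)],[.563,.222,.123],.004,n=10); print(b.x,b.fun)
W=np.array([.5635,.223])
ps=(310+318/4,160+130/4); pt=(155+82/4,110+45/4)
for n,c,p in(('s',s,ps),('t',t,pt)):
    d=pixz(c,p,.106)[:2]-W; print('ptr',n,p,np.hypot(*d).round(4),np.degrees(np.arctan2(d[1],d[0])).round(1))
bs=(310+241/4,160+216/4); bt=(155+219/4,110+65/4)
for z in(.07,.08,.09):
  for n,c,p in(('s',s,bs),('t',t,bt)):
    d=pixz(c,p,z)[:2]-W; print('blk',z,n,np.hypot(*d).round(4),np.degrees(np.arctan2(d[1],d[0])).round(1))
def draw(c,circ,f=4):
    im=c['pixels'][:,:,::-1].copy(); im=cv2.resize(im,None,fx=f,fy=f,interpolation=cv2.INTER_CUBIC)
    for x,y,z,R in circ:
        q=proj(c,np.c_[x+R*np.cos(A),y+R*np.sin(A),np.full_like(A,z)]); cv2.polylines(im,[np.round((q+.5)*f).astype(int)],True,(0,0,255),1)
    return im
C=[(*W,.123,.052),(*W,.123,.039),(*W,.016,.094),(.6058,-.1215,.045,.042),(.6058,-.1215,.095,.027)]
S,T=draw(s,C),draw(t,C)
cv2.imwrite('pics/o1.png',np.vstack([np.hstack([S[640:1000,1240:1640],T[440:800,620:980]]),np.hstack([S[1000:1240,940:1340],T[480:720,1240:1600]])]))
```

```text
[0.56481476 0.22469288 0.12244344] -226.35546875
ptr s (389.5, 192.5) 0.0895 36.2
ptr t (175.5, 121.25) 0.0882 35.3
blk 0.07 s 0.065 -13.5
blk 0.07 t 0.0744 -18.9
blk 0.08 s 0.0744 -20.7
blk 0.08 t 0.0721 -20.5
blk 0.09 s 0.0847 -26.3
blk 0.09 t 0.07 -22.3
```

View pics/o1.png

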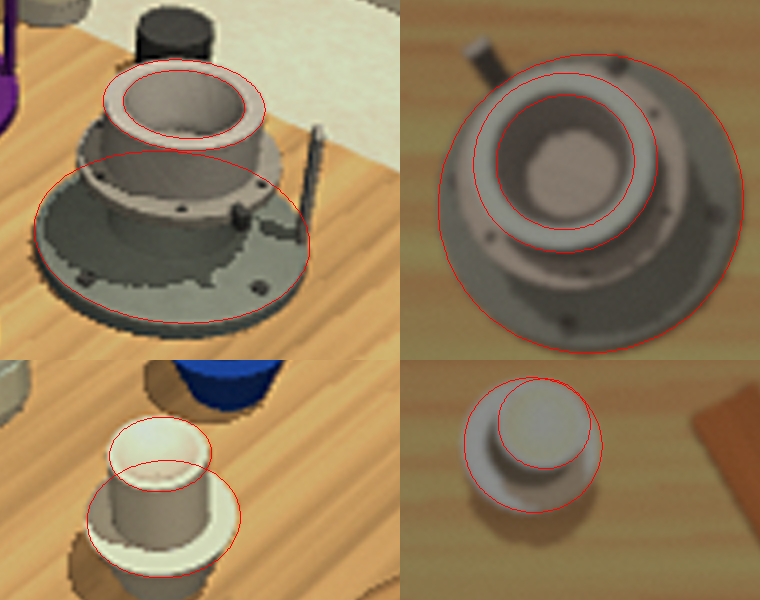

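```bash
cat >> h.py <<'E'
from scipy.spatial.transform import Rotation as Ro
def st():
    s=env.get_state(); print('t%.2f pos %s rot %s F %s T %s w %.1f q1 %.1f q6 %.1f'%(s['time'],np.round(s['ee_pos'],4),np.round(s['eef_rot'],2),np.round(s['contact_force'],2),np.round(s['wrist_torque'],2),s['grip_width']*1e3,s['q'][0],s['q'][5])); return s
def togo(target,rpy):
    s=st(); R=Ro.from_euler('xyz',s['eef_rot'],degrees=True)
    d=R.inv().apply(np.array(target)-s['ee_pos']); rv=(R.inv()*Ro.from_euler('xyz',rpy,degrees=True)).as_rotvec(degrees=True)
    print('tool shift mm',(d*1e3).round(1),'units',(d/.3).round(3),'rows>=%.1f'%(np.linalg.norm(d)/.0417),'turn deg',rv.round(2),'units',(rv/30).round(3))
E
python3 - <<'E'
from h import *
import pickle
s=pickle.load(open('scene0.pkl','rb'));t=pickle.load(open('top0.pkl','rb'))
b=pixz(s,(323,163),0); print('bottle base',b)
for z in np.arange(.1,.3,.03): print(z,proj(s,[*b[:2],z])[0],proj(t,[*b[:2],z])[0])
togo([.6055,-.1212,.304],[180,0,180])
E
```

```text
bottle base [0.30691369 0.41165839 0.        ]
0.1 [324.08958592 136.41170259] [110.37282926 264.20098782]
0.13 [324.43629277 127.95129134] [106.13953917 264.00397173]
0.16 [324.79284557 119.25061744] [101.68051289 263.79644994]
0.19 [325.15966976 110.29929885] [ 96.97720008 263.57755913]
0.22 [325.53721567 101.0863466 ] [ 92.00896061 263.34633871]
0.25 [325.92596035  91.60011984] [ 86.75276173 263.10171674]
0.28 [326.32640956  81.82827671] [ 81.18282105 262.84249332]
t0.90 pos [0.2255 0.4741 0.3039] rot [180.     0.   154.57] F [0.45 0.39 0.02] T [-0.03 -0.02 -0.05] w 85.0 q1 51.8 q6 -12.8
tool shift mm [-5.989e+02 -3.745e+02 -1.000e-01] units [-1.996 -1.248 -0.   ] rows>=16.9 turn deg [  0.     0.   -25.43] units [ 0.     0.    -0.848]
```

{"name": "move_arm", "arguments": {"deltas": [[[-0.11,-0.069,0,0,0,0,-1],[-0.11,-0.069,0,0,0,0,-1],[-0.11,-0.069,0,0,0,0,-1],[-0.11,-0.069,0,0,0,0,-1],[-0.11,-0.069,0,0,0,0,-1],[-0.11,-0.069,0,0,0,0,-1],[-0.11,-0.069,0,0,0,0,-1],[-0.11,-0.069,0,0,0,0,-1]]], "grip_force": 60}}

```text
time: 1.57
ee_pos: [0.3956, 0.2056, 0.3037]
eef_rot: [179.8, 0.0, 155.3]
contact_force: [-0.0, -0.0, 0.4]
grip_width: 0.0856
```

{"name": "move_arm", "arguments": {"deltas": [[[-0.11,-0.069,0,0,0,0,-1],[-0.11,-0.069,0,0,0,0,-1],[-0.11,-0.069,0,0,0,0,-1],[-0.11,-0.069,0,0,0,0,-1],[0,0,0,0,0,-0.212,-1],[0,0,0,0,0,-0.212,-1],[0,0,0,0,0,-0.212,-1],[0,0,0,0,0,-0.212,-1]]]}}

```text
time: 2.23
ee_pos: [0.4875, 0.0591, 0.3038]
eef_rot: [179.9, 0.2, -179.0]
contact_force: [0.0, 0.6, 0.4]
grip_width: 0.0852
```

Run:
```python
from h import *
togo([.6055,-.1212,.21],[180,0,180])
```

```text
t2.23 pos [0.4875 0.0591 0.3038] rot [ 179.93    0.24 -179.01] F [0.   0.62 0.39] T [-0.01 -0.01 -0.05] w 85.2 q1 -6.8 q6 -97.8
tool shift mm [-114.5 -182.4   94. ] units [-0.382 -0.608  0.313] rows>=5.6 turn deg [0.07 0.24 0.99] units [0.002 0.008 0.033]
```

{"name": "move_arm", "arguments": {"deltas": [[[-0.065,-0.102,0,0,0,0,-1],[-0.065,-0.102,0,0,0,0,-1],[-0.065,-0.102,0,0,0,0.01,-1],[-0.065,-0.102,0.02,0,0,0,-1],[-0.06,-0.1,0.04,0,0,0,-1],[-0.06,-0.1,0.05,0,0,0,-1],[0,0,0.05,0,0,0,-1],[0,0,0,0,0,0,-1]]]}}

```text
time: 2.9
ee_pos: [0.6103, -0.1296, 0.2546]
eef_rot: [180.0, 0.4, -178.8]
contact_force: [-1.0, 0.5, 0.1]
grip_width: 0.0855
```

Run:
```python
from h import *
togo([.6055,-.1212,.129],[180,0,180])
c=env.capture('scene'); save(c,'s1.png')
c=env.capture('top'); save(c,'t1.png')
```

```text
t2.90 pos [ 0.6103 -0.1296  0.2546] rot [ 179.95    0.42 -178.79] F [-1.03  0.47  0.07] T [-0.06 -0.    0.03] w 85.5 q1 -22.8 q6 -114.1
tool shift mm [  5.6   8.4 125.5] units [0.019 0.028 0.418] rows>=3.0 turn deg [0.05 0.42 1.21] units [0.002 0.014 0.04 ]
```

View pics/s1.png

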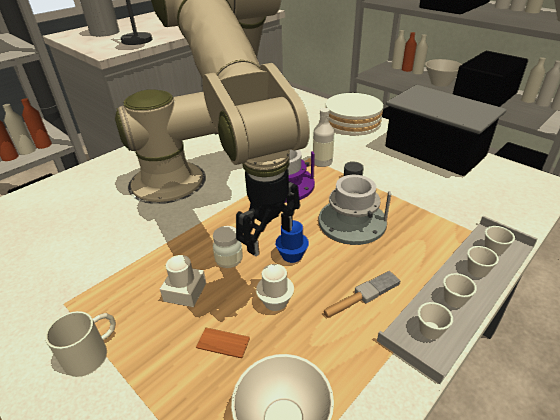

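{"name": "move_arm", "arguments": {"deltas": [[[0.019,0.028,0.05,0,0.014,0.04,-1],[0,0,0.05,0,0,0,-1],[0,0,0.05,0,0,0,-1],[0,0,0,0,0,0,-1]]]}}

```text
time: 3.33
ee_pos: [0.6053, -0.1172, 0.2184]
eef_rot: [-179.8, 0.7, -179.8]
contact_force: [-1.4, -1.0, -1.2]
grip_width: 0.0855
```

Run:
```python
from h import *
togo([.6055,-.1212,.129],[180,0,180])
c=env.capture('scene')
for P in([.6055,-.064,.14],[.6055,-.178,.14]): print(proj(c,P))
x=c['pixels'][190:320,200:340,::-1]; cv2.imwrite('pics/s2.png',cv2.resize(x,None,fx=4,fy=4,interpolation=cv2.INTER_CUBIC))
```

```text
t3.33 pos [ 0.6053 -0.1172  0.2184] rot [-179.76    0.72 -179.76] F [-1.35 -0.99 -1.24] T [0.07 0.01 0.  ] w 85.5 q1 -21.8 q6 -112.1
tool shift mm [ 1.  -3.7 89.4] units [ 0.003 -0.012  0.298] rows>=2.1 turn deg [-0.24  0.72  0.23] units [-0.008  0.024  0.008]
[[292.575896   243.34175447]]
[[253.55461488 272.42245463]]
```

View pics/s2.png

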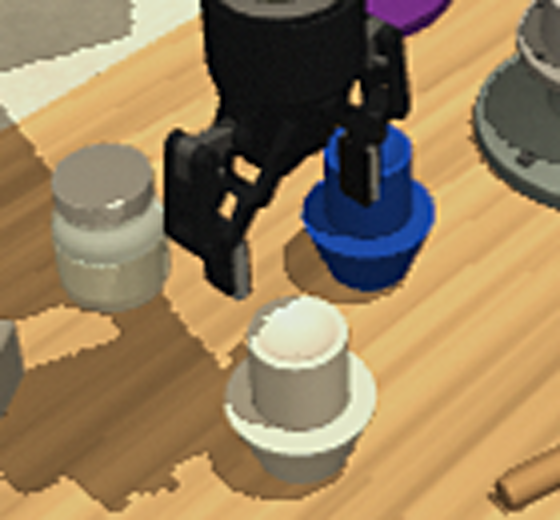

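{"name": "move_arm", "arguments": {"deltas": [[[0.003,-0.012,0.04,-0.008,0.024,0.008,-1],[0,0,0.04,0,0,0,-1],[0,0,0.04,0,0,0,-1],[0,0,0.04,0,0,0,-1],[0,0,0,0,0,0,-1],[0,0,0,0,0,0,-1]]]}}

```text
time: 3.88
ee_pos: [0.6064, -0.1206, 0.173]
eef_rot: [-179.8, 0.5, -179.9]
contact_force: [0.7, -0.6, 0.6]
grip_width: 0.0854
```

Run:
```python
from h import *
togo([.6055,-.1212,.129],[180,0,180])
```

```text
t3.88 pos [ 0.6064 -0.1206  0.173 ] rot [-179.82    0.46 -179.92] F [ 0.74 -0.64  0.57] T [ 0.02  0.03 -0.01] w 85.4 q1 -22.1 q6 -112.2
tool shift mm [ 1.2 -0.4 44. ] units [ 0.004 -0.001  0.147] rows>=1.1 turn deg [-0.18  0.46  0.08] units [-0.006  0.015  0.003]
```

{"name": "move_arm", "arguments": {"deltas": [[[0.004,0,0.035,-0.006,0.03,0,-1],[0,0,0.035,0,0,0,-1],[0,0,0.035,0,0,0,-1],[0,0,0.035,0,0,0,-1],[0,0,0,0,0,0,-1],[0,0,0,0,0,0,-1]]]}}

```text
time: 4.38
ee_pos: [0.605, -0.1208, 0.1267]
eef_rot: [180.0, -0.5, -179.9]
contact_force: [0.2, -0.1, -0.4]
grip_width: 0.0855
```

Run:
```python
from h import *
togo([.6055,-.1212,.129],[180,0,180])
c=env.capture('scene')
x=c['pixels'][210:320,210:330,::-1]; cv2.imwrite('pics/s3.png',cv2.resize(x,None,fx=5,fy=5,interpolation=cv2.INTER_CUBIC))
```

```text
t4.38 pos [ 0.605  -0.1208  0.1267] rot [ 179.99   -0.52 -179.93] F [ 0.25 -0.07 -0.44] T [ 0.07 -0.01  0.02] w 85.5 q1 -22.1 q6 -112.1
tool shift mm [-0.5 -0.4 -2.3] units [-0.002 -0.001 -0.008] rows>=0.1 turn deg [ 0.01 -0.52  0.07] units [ 0.    -0.017  0.002]
```

View pics/s3.png

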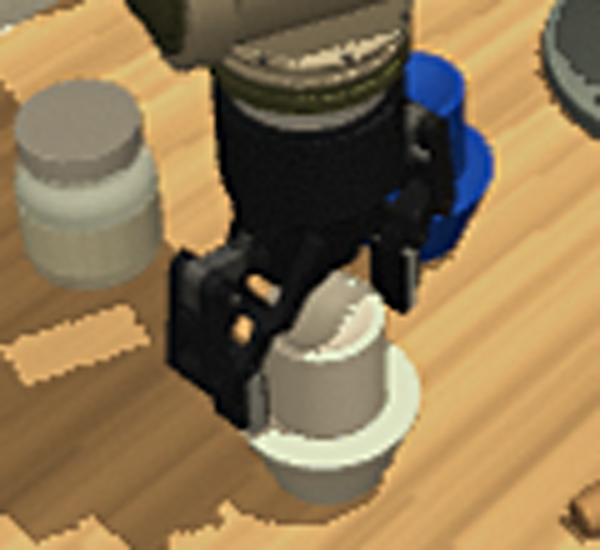

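{"name": "move_arm", "arguments": {"deltas": [[[-0.002,-0.001,-0.01,0,-0.016,0,-1],[0,0,0,0,0,0,-1],[0,0,0,0,0,0,1],[0,0,0,0,0,0,1],[0,0,0,0,0,0,1],[0,0,0,0,0,0,1],[0,0,0,0,0,0,1],[0,0,0,0,0,0,1]]], "grip_force": 60}}

```text
time: 5.1
ee_pos: [0.6063, -0.1211, 0.1322]
eef_rot: [-179.9, 0.2, -179.9]
contact_force: [0.4, 0.5, -0.1]
grip_width: 0.0527
```

Run:
```python
from h import *
togo([.6055,-.1212,.129],[180,0,180])
```

```text
t5.10 pos [ 0.6063 -0.1211  0.1322] rot [-179.95    0.19 -179.92] F [ 0.44  0.47 -0.1 ] T [-0.03 -0.06 -0.04] w 52.7 q1 -22.2 q6 -112.2
tool shift mm [ 0.8 -0.1  3.2] units [ 0.003 -0.     0.011] rows>=0.1 turn deg [-0.05  0.19  0.08] units [-0.002  0.006  0.003]
```

{"name": "move_arm", "arguments": {"deltas": [[[0,0,0,0,0,0,1],[0,0,-0.02,0,0,0,1],[0,0,-0.05,0,0,0,1],[0,0,-0.08,0,0,0,1],[0,0,-0.1,0,0,0,1],[0,0,-0.1,0,0,0,1],[0,0,-0.1,0,0,0,1],[0,0,-0.1,0,0,0,1]]]}}

```text
time: 5.77
ee_pos: [0.6028, -0.1201, 0.2939]
eef_rot: [179.5, -1.1, -179.9]
contact_force: [1.0, 0.2, -4.4]
grip_width: 0.0528
```

Run:
```python
from h import *
togo([.5637,.2232,.33],[180,0,110])
c=env.capture('scene'); save(c,'s4.png')
```

```text
t5.77 pos [ 0.6028 -0.1201  0.2939] rot [ 179.52   -1.12 -179.94] F [ 1.04  0.16 -4.39] T [-0.04 -0.09  0.  ] w 52.8 q1 -22.2 q6 -112.2
tool shift mm [ 39.5 343.7 -32.4] units [ 0.132  1.146 -0.108] rows>=8.3 turn deg [-0.26 -1.27 70.05] units [-0.009 -0.042  2.335]
```

View pics/s4.png

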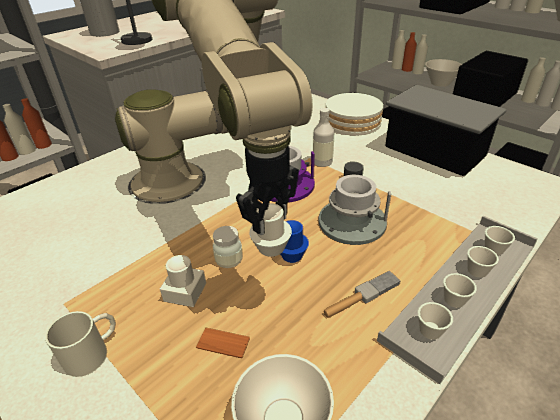

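{"name": "move_arm", "arguments": {"deltas": [[[0.008,0.06,-0.02,0,-0.03,0,1],[0.015,0.11,-0.01,0,-0.01,0,1],[0.015,0.125,-0.01,0,0,0,1],[0.015,0.125,-0.01,0,0,0,1],[0.015,0.125,0,0,0,0,1],[0.015,0.125,0,0,0,0,1],[0.015,0.125,0,0,0,0,1],[0.015,0.1,0,0,0,0,1]]]}}

```text
time: 6.48
ee_pos: [0.5684, 0.1519, 0.3183]
eef_rot: [179.9, 0.7, 179.4]
contact_force: [1.6, 1.1, -4.0]
grip_width: 0.053
```

{"name": "move_arm", "arguments": {"deltas": [[[0.01,0.08,0,0,0,0,1],[0,0.04,0,0,0,0,1],[0,0,0,0,0,0.2,1],[0,0,0,0,0,0.22,1],[0,0,0,0,0,0.22,1],[0,0,0,0,0,0.22,1],[0,0,0,0,0,0.22,1],[0,0,0,0,0,0.15,1]]]}}

```text
time: 7.15
ee_pos: [0.5628, 0.1952, 0.3153]
eef_rot: [179.8, 0.2, 141.4]
contact_force: [0.9, 0.1, -4.3]
grip_width: 0.0525
```

Run:
```python
from h import *
togo([.5637,.2232,.28],[180,0,140])
```

```text
t7.15 pos [0.5628 0.1952 0.3153] rot [179.8    0.19 141.36] F [ 0.85  0.1  -4.26] T [ 0.   -0.04 -0.01] w 52.5 q1 7.9 q6 -43.5
tool shift mm [16.9 22.3 35.3] units [0.056 0.074 0.118] rows>=1.1 turn deg [0.21 0.18 1.36] units [0.007 0.006 0.045]
```

{"name": "move_arm", "arguments": {"deltas": [[[0.028,0.037,0.03,0.004,0.004,0.02,1],[0.028,0.037,0.04,0,0,0,1],[0,0,0.03,0,0,0,1],[0,0,0,0,0,0,1],[0,0,0,0,0,0,1]]]}}

```text
time: 7.57
ee_pos: [0.5647, 0.2206, 0.283]
eef_rot: [-179.9, 0.0, 140.2]
contact_force: [-0.6, -0.8, -4.5]
grip_width: 0.0526
```

Run:
```python
from h import *
togo([.5637,.2232,.24],[180,0,140])
import pickle
for n in('scene','top'):
    c=env.capture(n); save(c,n+'5.png'); pickle.dump(c,open(n+'5.pkl','wb'))
    if n=='scene': cv2.imwrite('pics/s5.png',cv2.resize(c['pixels'][110:250,290:420,::-1],None,fx=4,fy=4,interpolation=cv2.INTER_CUBIC))
    else: cv2.imwrite('pics/t5.png',cv2.resize(c['pixels'][90:220,140:270,::-1],None,fx=4,fy=4,interpolation=cv2.INTER_CUBIC))
```

```text
t7.57 pos [0.5647 0.2206 0.283 ] rot [-1.7989e+02  3.0000e-02  1.4023e+02] F [-0.58 -0.79 -4.52] T [ 0.01  0.02 -0.04] w 52.6 q1 10.3 q6 -39.9
tool shift mm [ 2.4  1.4 43. ] units [0.008 0.005 0.143] rows>=1.0 turn deg [-0.11  0.03  0.23] units [-0.004  0.001  0.008]
```

View pics/s5.png

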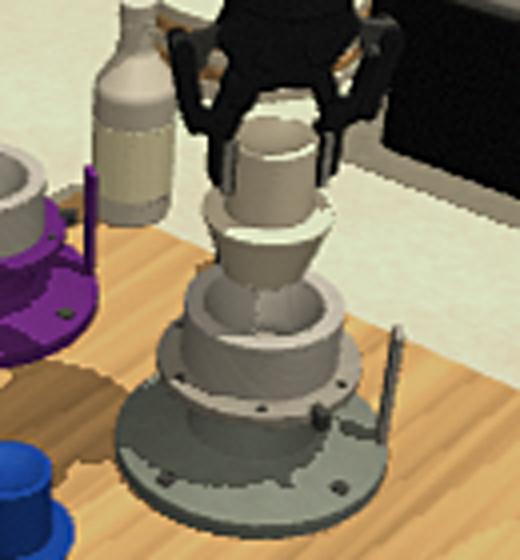

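View pics/t5.png

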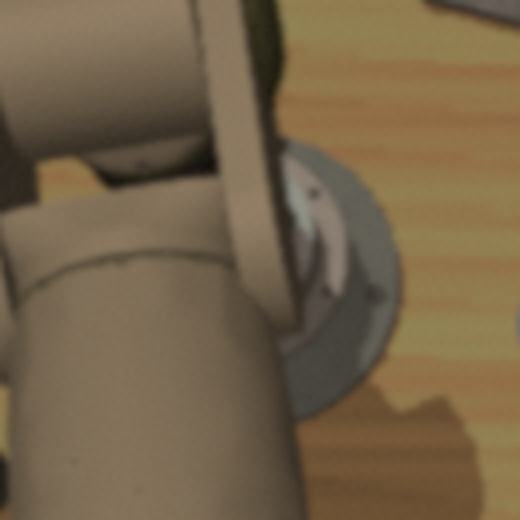

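{"name": "move_arm", "arguments": {"deltas": [[[0.008,0.005,0.03,0,0,0,1],[0,0,0.03,0,0,0,1],[0,0,0.03,0,0,0,1],[0,0,0.03,0,0,0,1],[0,0,0,0,0,0,1],[0,0,0,0,0,0,1]]]}}

```text
time: 8.17
ee_pos: [0.5641, 0.2219, 0.2445]
eef_rot: [-180.0, 0.1, 140.1]
contact_force: [0.6, -0.5, -3.4]
grip_width: 0.0527
```

Run:
```python
from h import *
togo([.5637,.2232,.22],[180,0,140])
c=env.capture('scene'); cv2.imwrite('pics/s6.png',cv2.resize(c['pixels'][110:250,290:420,::-1],None,fx=4,fy=4,interpolation=cv2.INTER_CUBIC))
```

```text
t8.17 pos [0.5641 0.2219 0.2445] rot [-1.7997e+02  1.1000e-01  1.4013e+02] F [ 0.62 -0.54 -3.35] T [-0.01  0.02  0.02] w 52.7 q1 10.4 q6 -39.6
tool shift mm [ 1.2  0.7 24.5] units [0.004 0.002 0.082] rows>=0.6 turn deg [-0.03  0.11  0.13] units [-0.001  0.004  0.004]
```

View pics/s6.png

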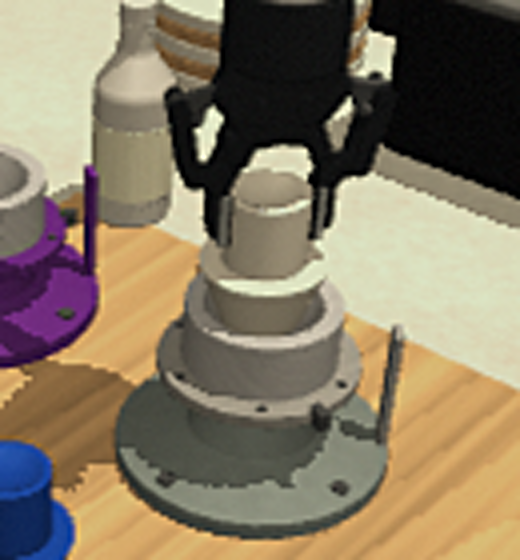

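{"name": "move_arm", "arguments": {"deltas": [[[0.003,0.002,0.01,0,0,0,1],[0,0,0.01,0,0,0,1],[0,0,0.01,0,0,0,1],[0,0,0.01,0,0,0,1],[0,0,0,0,0,0,1]]]}}

```text
time: 8.63
ee_pos: [0.564, 0.2232, 0.2322]
eef_rot: [180.0, 0.2, 140.1]
contact_force: [-0.0, -0.0, -4.4]
grip_width: 0.0529
```

{"name": "move_arm", "arguments": {"deltas": [[[0,0,0.008,0,0,0,1],[0,0,0.008,0,0,0,1],[0,0,0,0,0,0,1]]]}}

```text
time: 8.88
ee_pos: [0.5641, 0.2232, 0.227]
eef_rot: [180.0, 0.2, 140.1]
contact_force: [-0.7, -0.1, -4.2]
grip_width: 0.0529
```

{"name": "move_arm", "arguments": {"deltas": [[[0,0,0.008,0,0,0,1],[0,0,0,0,0,0,1]]]}}

```text
time: 9.05
ee_pos: [0.5642, 0.2232, 0.2244]
eef_rot: [179.9, 0.2, 140.1]
contact_force: [0.2, 0.4, -4.9]
grip_width: 0.0529
```

{"name": "move_arm", "arguments": {"deltas": [[[0,0,0.005,0,0,0,1],[0,0,0.005,0,0,0,1],[0,0,0,0,0,0,1]]]}}

```text
time: 9.3
ee_pos: [0.5648, 0.2233, 0.2219]
eef_rot: [179.8, 0.3, 140.1]
contact_force: [-0.0, 0.6, -4.1]
grip_width: 0.0527
```

{"name": "move_arm", "arguments": {"deltas": [[[0,0,0.005,0,0,0,1],[0,0,0,0,0,0,1]]]}}

```text
time: 9.47
ee_pos: [0.5651, 0.2233, 0.2206]
eef_rot: [179.8, 0.3, 140.1]
contact_force: [1.8, 0.5, -4.4]
grip_width: 0.0524
```

{"name": "move_arm", "arguments": {"deltas": [[[0,0,0.005,0,0,0,1],[0,0,0,0,0,0,1]]]}}

```text
time: 9.63
ee_pos: [0.5653, 0.2234, 0.2195]
eef_rot: [179.7, 0.4, 140.1]
contact_force: [-0.3, 0.4, -1.6]
grip_width: 0.0527
```

Run:
```python
from h import *
togo([.5641,.2232,.2195],[180,0,140])
```

```text
t9.63 pos [0.5653 0.2234 0.2195] rot [179.71   0.37 140.12] F [-0.27  0.37 -1.58] T [-0.01  0.02 -0.03] w 52.7 q1 10.6 q6 -39.5
tool shift mm [ 0.8 -0.9 -0.1] units [ 0.003 -0.003 -0.   ] rows>=0.0 turn deg [0.29 0.37 0.13] units [0.01  0.012 0.004]
```

{"name": "move_arm", "arguments": {"deltas": [[[0,0,0.002,0.009,0.012,0,1],[0,0,0,0,0,0,1],[0,0,0,0,0,0,1]]]}}

```text
time: 9.88
ee_pos: [0.5659, 0.2234, 0.2193]
eef_rot: [179.9, 0.1, 140.1]
contact_force: [1.2, 0.6, -2.7]
grip_width: 0.0528
```

Run:
```python
from h import *
togo([.5641,.2232,.2195],[180,0,140])
```

```text
t9.88 pos [0.5659 0.2234 0.2193] rot [1.7992e+02 6.0000e-02 1.4012e+02] F [ 1.21  0.59 -2.74] T [-0.  -0.2 -0.1] w 52.8 q1 10.5 q6 -39.6
tool shift mm [ 1.3 -1.2 -0.2] units [ 0.004 -0.004 -0.001] rows>=0.0 turn deg [0.08 0.06 0.12] units [0.003 0.002 0.004]
```

{"name": "move_arm", "arguments": {"deltas": [[[0,0,0.004,0,0,0,1],[0,0,0,0,0,0,1]]]}}

```text
time: 10.05
ee_pos: [0.5659, 0.2233, 0.2187]
eef_rot: [179.9, 0.1, 140.1]
contact_force: [0.3, -0.2, 1.6]
grip_width: 0.0527
```

Run:
```python
from h import *
togo([.5641,.2232,.2195],[180,0,140])
```

```text
t10.05 pos [0.5659 0.2233 0.2187] rot [1.7990e+02 8.0000e-02 1.4012e+02] F [ 0.31 -0.22  1.6 ] T [-0.04  0.03 -0.03] w 52.7 q1 10.5 q6 -39.6
tool shift mm [ 1.3 -1.3 -0.8] units [ 0.004 -0.004 -0.003] rows>=0.0 turn deg [0.1  0.08 0.12] units [0.003 0.003 0.004]
```

{"name": "move_arm", "arguments": {"deltas": [[[0,0,0.004,0,0,0,1],[0,0,0,0,0,0,1]]]}}

```text
time: 10.22
ee_pos: [0.5659, 0.2233, 0.2184]
eef_rot: [179.9, 0.1, 140.1]
contact_force: [-0.4, 0.6, 2.7]
grip_width: 0.0525
```

{"name": "move_arm", "arguments": {"deltas": [[[0,0,0.004,0,0,0,1],[0,0,0,0,0,0,1]]]}}

```text
time: 10.38
ee_pos: [0.5659, 0.2233, 0.218]
eef_rot: [179.9, 0.1, 140.1]
contact_force: [-0.5, -0.6, 4.2]
grip_width: 0.0524
```

Run:
```python
from h import *
togo([.5641,.2232,.2195],[180,0,140])
```

```text
t10.38 pos [0.5659 0.2233 0.218 ] rot [1.7986e+02 1.5000e-01 1.4014e+02] F [-0.46 -0.56  4.17] T [-0.2   0.29  0.04] w 52.4 q1 10.5 q6 -39.6
tool shift mm [ 1.4 -1.2 -1.5] units [ 0.005 -0.004 -0.005] rows>=0.1 turn deg [0.14 0.15 0.14] units [0.005 0.005 0.005]
```

{"name": "move_arm", "arguments": {"deltas": [[[0,0,0.006,0.003,0.003,0,1],[0,0,0.004,0,0,0,1],[0,0,0,0,0,0,1]]]}}

```text
time: 10.63
ee_pos: [0.5661, 0.2233, 0.2173]
eef_rot: [179.9, 0.2, 140.2]
contact_force: [-2.9, -0.4, 6.8]
grip_width: 0.0528
```

Run:
```python
from h import *
togo([.5641,.2232,.2195],[180,0,140])
```

```text
t10.63 pos [0.5661 0.2233 0.2173] rot [1.7987e+02 1.6000e-01 1.4015e+02] F [-2.86 -0.42  6.83] T [-0.26  0.69  0.04] w 52.8 q1 10.5 q6 -39.6
tool shift mm [ 1.5 -1.3 -2.2] units [ 0.005 -0.004 -0.007] rows>=0.1 turn deg [0.13 0.16 0.15] units [0.004 0.005 0.005]
```

{"name": "move_arm", "arguments": {"deltas": [[[0,0,0.005,0.002,0.002,0,1],[0,0,0,0,0,0,1]]]}}

```text
time: 10.8
ee_pos: [0.5661, 0.2233, 0.2174]
eef_rot: [179.9, 0.1, 140.2]
contact_force: [-2.5, -1.1, 6.3]
grip_width: 0.0526
```

Run:
```python
from h import *
togo([.5641,.2232,.2195],[180,0,140])
```

```text
t10.80 pos [0.5661 0.2233 0.2174] rot [1.7989e+02 1.4000e-01 1.4016e+02] F [-2.45 -1.12  6.3 ] T [-0.23  0.61 -0.05] w 52.6 q1 10.5 q6 -39.6
tool shift mm [ 1.5 -1.4 -2.1] units [ 0.005 -0.005 -0.007] rows>=0.1 turn deg [0.11 0.14 0.16] units [0.004 0.005 0.005]
```

{"name": "move_arm", "arguments": {"deltas": [[[0.005,-0.005,0.005,0.003,0.003,0,1],[0,0,0,0,0,0,1],[0,0,0,0,0,0,1]]]}}

```text
time: 11.05
ee_pos: [0.5654, 0.2232, 0.2182]
eef_rot: [179.7, 0.3, 140.2]
contact_force: [0.5, 0.0, 3.5]
grip_width: 0.053
```

Run:
```python
from h import *
togo([.5641,.2232,.2195],[180,0,140])
```

```text
t11.05 pos [0.5654 0.2232 0.2182] rot [179.7    0.33 140.16] F [0.48 0.05 3.51] T [-0.38  0.47 -0.03] w 53.0 q1 10.5 q6 -39.6
tool shift mm [ 1.  -0.8 -1.3] units [ 0.003 -0.003 -0.004] rows>=0.0 turn deg [0.3  0.33 0.16] units [0.01  0.011 0.005]
```

{"name": "move_arm", "arguments": {"deltas": [[[0,0,0.006,0.002,0.002,0,1],[0,0,0,0,0,0,1]]]}}

```text
time: 11.22
ee_pos: [0.5655, 0.2232, 0.2172]
eef_rot: [179.7, 0.3, 140.2]
contact_force: [-0.8, -0.6, 7.1]
grip_width: 0.0526
```

Run:
```python
from h import *
togo([.5641,.2232,.2195],[180,0,140])
```

```text
t11.22 pos [0.5655 0.2232 0.2172] rot [179.73   0.31 140.17] F [-0.83 -0.61  7.13] T [-0.43  0.58 -0.04] w 52.6 q1 10.5 q6 -39.6
tool shift mm [ 1.1 -0.9 -2.3] units [ 0.004 -0.003 -0.008] rows>=0.1 turn deg [0.27 0.31 0.17] units [0.009 0.01  0.006]
```

{"name": "move_arm", "arguments": {"deltas": [[[0,0,0.008,0.006,0.006,0,1],[0,0,0.003,0,0,0,1]]]}}

```text
time: 11.38
ee_pos: [0.566, 0.2232, 0.216]
eef_rot: [179.8, 0.2, 140.2]
contact_force: [-4.1, -1.5, 12.4]
grip_width: 0.0525
```

Run:
```python
from h import *
togo([.5641,.2232,.2195],[180,0,140])
```

```text
t11.38 pos [0.566  0.2232 0.216 ] rot [179.82   0.23 140.18] F [-4.09 -1.53 12.35] T [-0.65  1.12 -0.01] w 52.5 q1 10.5 q6 -39.6
tool shift mm [ 1.4 -1.2 -3.5] units [ 0.005 -0.004 -0.012] rows>=0.1 turn deg [0.18 0.23 0.18] units [0.006 0.008 0.006]
```

{"name": "move_arm", "arguments": {"deltas": [[[0,0,0.005,0,0,0,1],[0,0,0.002,0,0,0,1]]]}}

```text
time: 11.55
ee_pos: [0.5659, 0.2232, 0.2162]
eef_rot: [179.8, 0.3, 140.2]
contact_force: [-3.3, -1.5, 11.2]
grip_width: 0.0528
```

Run:
```python
from h import *
togo([.5641,.2232,.2195],[180,0,140])
c=env.capture('scene'); cv2.imwrite('pics/s7.png',cv2.resize(c['pixels'][110:250,290:420,::-1],None,fx=4,fy=4,interpolation=cv2.INTER_CUBIC))
```

```text
t11.55 pos [0.5659 0.2232 0.2162] rot [179.8    0.28 140.19] F [-3.32 -1.47 11.16] T [-0.5   1.01 -0.04] w 52.8 q1 10.5 q6 -39.6
tool shift mm [ 1.3 -1.2 -3.3] units [ 0.004 -0.004 -0.011] rows>=0.1 turn deg [0.2  0.28 0.19] units [0.007 0.009 0.006]
```

View pics/s7.png

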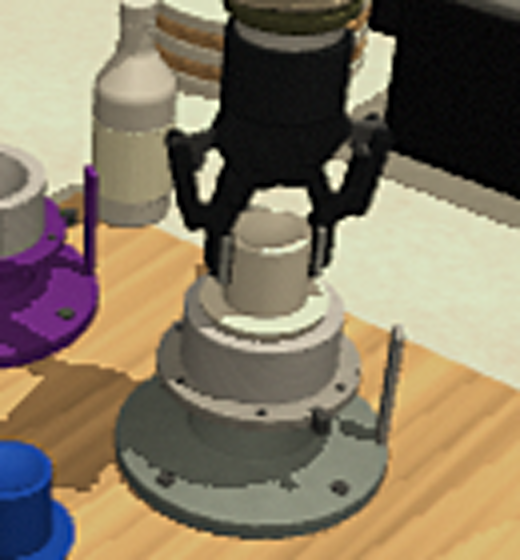

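{"name": "move_arm", "arguments": {"deltas": [[[0.003,-0.003,0.002,0.012,0.02,0,1],[0,0,0.002,0.005,0.008,0,1]]]}}

```text
time: 11.77
ee_pos: [0.5663, 0.2232, 0.2175]
eef_rot: [180.0, -0.3, 140.2]
contact_force: [0.7, -2.3, 5.6]
grip_width: 0.0527
```

Run:
```python
from h import *
togo([.5641,.2232,.2195],[180,0,140])
```

```text
t11.77 pos [0.5663 0.2232 0.2175] rot [179.97  -0.25 140.18] F [ 0.72 -2.26  5.64] T [-0.73  0.   -0.08] w 52.7 q1 10.4 q6 -39.8
tool shift mm [ 1.7 -1.4 -1.9] units [ 0.006 -0.005 -0.006] rows>=0.1 turn deg [ 0.03 -0.25  0.18] units [ 0.001 -0.008  0.006]
```

{"name": "move_arm", "arguments": {"deltas": [[[-0.001,-0.0015,0.008,0.01,-0.007,0,1],[0,0,0.003,0,0,0,1]]]}}

```text
time: 11.93
ee_pos: [0.5667, 0.2233, 0.2162]
eef_rot: [-179.9, 0.0, 140.2]
contact_force: [-5.0, -1.5, 11.1]
grip_width: 0.0528
```

Run:
```python
from h import *
togo([.5641,.2232,.2195],[180,0,140])
```

```text
t11.93 pos [0.5667 0.2233 0.2162] rot [-179.91    0.    140.16] F [-5.01 -1.48 11.07] T [-0.54  1.2  -0.01] w 52.8 q1 10.5 q6 -39.6
tool shift mm [ 1.9 -1.8 -3.3] units [ 0.006 -0.006 -0.011] rows>=0.1 turn deg [-0.09  0.    0.16] units [-0.003  0.     0.005]
```

{"name": "move_arm", "arguments": {"deltas": [[[0.008,-0.007,0.003,0.003,0.004,0,1],[0.002,-0.002,0.003,0,0,0,1]]]}}

```text
time: 12.1
ee_pos: [0.565, 0.2233, 0.2171]
eef_rot: [179.7, 0.3, 140.1]
contact_force: [2.8, -3.0, 7.4]
grip_width: 0.0526
```

Run:
```python
from h import *
togo([.5641,.2232,.2195],[180,0,140])
```

```text
t12.10 pos [0.565  0.2233 0.2171] rot [179.73   0.3  140.15] F [ 2.82 -2.95  7.39] T [-0.88  0.08 -0.02] w 52.6 q1 10.5 q6 -39.6
tool shift mm [ 0.6 -0.7 -2.4] units [ 0.002 -0.002 -0.008] rows>=0.1 turn deg [0.27 0.3  0.15] units [0.009 0.01  0.005]
```

{"name": "move_arm", "arguments": {"deltas": [[[0,0,-0.004,0.004,0.005,0,1],[0,0,0,0,0,0,1]]]}}

```text
time: 12.27
ee_pos: [0.5655, 0.2232, 0.2185]
eef_rot: [179.8, 0.2, 140.1]
contact_force: [1.7, 1.1, 0.5]
grip_width: 0.0526
```

Run:
```python
from h import *
togo([.5641,.2232,.2195],[180,0,140])
```

```text
t12.27 pos [0.5655 0.2232 0.2185] rot [179.8    0.23 140.15] F [1.75 1.07 0.53] T [-0.25  0.03 -0.04] w 52.6 q1 10.5 q6 -39.6
tool shift mm [ 1.1 -0.9 -1. ] units [ 0.004 -0.003 -0.003] rows>=0.0 turn deg [0.2  0.22 0.15] units [0.007 0.007 0.005]
```

{"name": "move_arm", "arguments": {"deltas": [[[0,0,0,0,0,0,-0.5],[0,0,0,0,0,0,-0.5],[0,0,0,0,0,0,-0.5],[0.004,-0.003,0,0.007,0.007,0.005,-0.5],[0,0,0,0,0,0,-0.5],[0,0,0,0,0,0,-0.5]]]}}

```text
time: 12.77
ee_pos: [0.5626, 0.2236, 0.2156]
eef_rot: [-179.8, -0.3, 140.0]
contact_force: [-0.5, -0.5, 0.1]
grip_width: 0.0642
```

Run:
```python
from h import *
import pickle
togo([.5641,.2232,.2195],[180,0,140])
c=env.capture('scene'); pickle.dump(c,open('scene8.pkl','wb')); cv2.imwrite('pics/s8.png',cv2.resize(c['pixels'][110:250,290:420,::-1],None,fx=4,fy=4,interpolation=cv2.INTER_CUBIC))
```

```text
t12.77 pos [0.5626 0.2236 0.2156] rot [-179.76   -0.29  139.97] F [-0.53 -0.45  0.07] T [ 0.03 -0.03  0.01] w 64.2 q1 10.6 q6 -39.4
tool shift mm [-1.4  0.6 -3.9] units [-0.005  0.002 -0.013] rows>=0.1 turn deg [-0.24 -0.29 -0.03] units [-0.008 -0.01  -0.001]
```

View pics/s8.png

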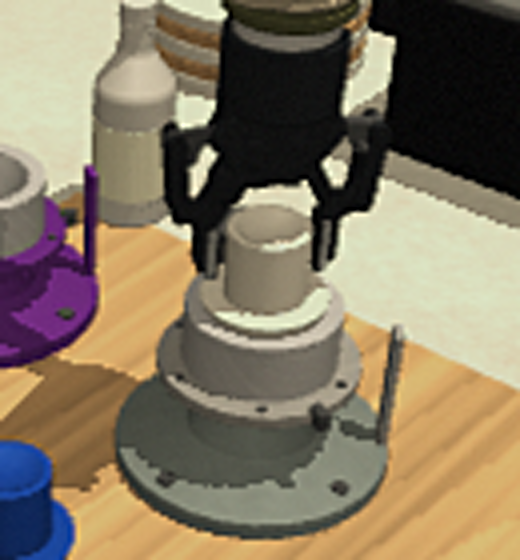

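{"name": "move_arm", "arguments": {"deltas": [[[-0.005,0.003,-0.012,-0.008,-0.01,0,-0.5],[0,0,0,0,0,0,-0.5],[0,0,0,0,0,0,-0.5]]]}}

```text
time: 13.07
ee_pos: [0.5645, 0.2233, 0.2196]
eef_rot: [180.0, 0.0, 140.0]
contact_force: [0.1, -0.1, -0.1]
grip_width: 0.0642
```

Run:
```python
from h import *
togo([.5645,.2233,.2195],[180,0,140])
```

```text
t13.07 pos [0.5645 0.2233 0.2196] rot [1.7997e+02 3.0000e-02 1.3997e+02] F [ 0.08 -0.11 -0.12] T [-0.01 -0.01  0.  ] w 64.2 q1 10.5 q6 -39.4
tool shift mm [-0.  -0.   0.1] units [-0. -0.  0.] rows>=0.0 turn deg [ 0.03  0.03 -0.03] units [ 0.001  0.001 -0.001]
```

{"name": "move_arm", "arguments": {"deltas": [[[0,0,0,0,0,0,1],[0,0,0,0,0,0,1],[0,0,0,0,0,0,1],[0,0,0,0,0,0,1]]], "grip_force": 45}}

```text
time: 13.4
ee_pos: [0.565, 0.224, 0.2205]
eef_rot: [179.8, 0.1, 140.0]
contact_force: [1.9, 0.6, -0.0]
grip_width: 0.0535
```

Run:
```python
from h import *
togo([.5645,.2233,.2195],[180,0,140])
```

```text
t13.40 pos [0.565  0.224  0.2205] rot [1.7981e+02 9.0000e-02 1.3999e+02] F [ 1.89  0.6  -0.05] T [-0.03 -0.02 -0.03] w 53.5 q1 10.6 q6 -39.4
tool shift mm [-0.1 -0.9  1. ] units [-0.    -0.003  0.003] rows>=0.0 turn deg [ 0.19  0.09 -0.01] units [ 0.006  0.003 -0.   ]
```

{"name": "move_arm", "arguments": {"deltas": [[[0,0,0.004,0,0,0,1],[0,0,0.004,0,0,0,1]]]}}

```text
time: 13.57
ee_pos: [0.5651, 0.224, 0.2189]
eef_rot: [179.8, 0.1, 140.0]
contact_force: [-1.4, 0.8, 7.9]
grip_width: 0.0534
```

Run:
```python
from h import *
togo([.5645,.2233,.2195],[180,0,140])
```

```text
t13.57 pos [0.5651 0.224  0.2189] rot [1.7978e+02 1.4000e-01 1.4000e+02] F [-1.37  0.76  7.93] T [-0.07  0.48 -0.06] w 53.4 q1 10.6 q6 -39.4
tool shift mm [ 0.  -0.9 -0.6] units [ 0.    -0.003 -0.002] rows>=0.0 turn deg [ 0.22  0.14 -0.  ] units [ 0.007  0.005 -0.   ]
```

{"name": "move_arm", "arguments": {"deltas": [[[0.002,-0.002,0.005,0.003,0.003,0,1],[0.001,-0.001,0.004,0,0,0,1]]]}}

```text
time: 13.73
ee_pos: [0.5648, 0.2239, 0.2185]
eef_rot: [179.7, 0.2, 140.0]
contact_force: [-0.9, 0.7, 9.5]
grip_width: 0.0532
```

Run:
```python
from h import *
togo([.5645,.2233,.2195],[180,0,140])
```

```text
t13.73 pos [0.5648 0.2239 0.2185] rot [179.67   0.24 140.  ] F [-0.92  0.73  9.52] T [-0.31  0.49  0.03] w 53.2 q1 10.6 q6 -39.4
tool shift mm [-0.2 -0.7 -1. ] units [-0.001 -0.002 -0.003] rows>=0.0 turn deg [0.33 0.24 0.  ] units [0.011 0.008 0.   ]
```

{"name": "move_arm", "arguments": {"deltas": [[[0.001,-0.001,0.007,0.006,0.004,0,1],[0,0,0.005,0.002,0.002,0,1]]]}}

```text
time: 13.9
ee_pos: [0.5651, 0.224, 0.2179]
eef_rot: [179.7, 0.3, 140.0]
contact_force: [-3.1, 0.4, 12.3]
grip_width: 0.053
```

Run:
```python
from h import *
togo([.5645,.2233,.2195],[180,0,140])
```

```text
t13.90 pos [0.5651 0.224  0.2179] rot [179.72   0.25 140.01] F [-3.08  0.39 12.31] T [-0.35  0.99 -0.  ] w 53.0 q1 10.6 q6 -39.4
tool shift mm [ 0.  -0.9 -1.6] units [ 0.    -0.003 -0.005] rows>=0.0 turn deg [0.28 0.25 0.01] units [0.009 0.008 0.   ]
```

{"name": "move_arm", "arguments": {"deltas": [[[0.002,-0.002,0.006,0.009,0.009,0,1],[0,0,0.003,0.003,0.003,0,1]]]}}

```text
time: 14.07
ee_pos: [0.5653, 0.224, 0.2186]
eef_rot: [179.8, 0.1, 140.0]
contact_force: [-1.8, -0.6, 8.4]
grip_width: 0.0528
```

Run:
```python
from h import *
togo([.5645,.2233,.2195],[180,0,140])
```

```text
t14.07 pos [0.5653 0.224  0.2186] rot [1.7982e+02 1.2000e-01 1.4001e+02] F [-1.84 -0.56  8.4 ] T [-0.4   0.7   0.03] w 52.8 q1 10.6 q6 -39.4
tool shift mm [ 0.1 -1.1 -0.9] units [ 0.    -0.004 -0.003] rows>=0.0 turn deg [0.18 0.12 0.01] units [0.006 0.004 0.   ]
```

{"name": "move_arm", "arguments": {"deltas": [[[0,0,0.007,0.003,0.003,0,1],[0,0,0.007,0.003,0.003,0,1]]]}}

```text
time: 14.23
ee_pos: [0.5656, 0.224, 0.2175]
eef_rot: [179.9, 0.1, 140.0]
contact_force: [-3.0, -0.5, 13.7]
grip_width: 0.0531
```

Run:
```python
from h import *
togo([.5645,.2233,.2195],[180,0,140])
```

```text
t14.23 pos [0.5656 0.224  0.2175] rot [1.7989e+02 7.0000e-02 1.4002e+02] F [-2.98 -0.5  13.73] T [-0.2   0.92 -0.04] w 53.1 q1 10.6 q6 -39.4
tool shift mm [ 0.4 -1.3 -2. ] units [ 0.001 -0.004 -0.007] rows>=0.1 turn deg [0.11 0.07 0.02] units [0.004 0.002 0.001]
```

{"name": "move_arm", "arguments": {"deltas": [[[0,0,0.005,0.002,0.002,-0.06,1],[0,0,0.005,0.002,0.002,-0.08,1]]]}}

```text
time: 14.4
ee_pos: [0.5658, 0.224, 0.2178]
eef_rot: [179.9, 0.1, 144.2]
contact_force: [-3.7, 0.0, 12.7]
grip_width: 0.0531
```

Run:
```python
from h import *
togo([.5645,.2233,.2195],[180,0,140])
```

```text
t14.40 pos [0.5658 0.224  0.2178] rot [1.7990e+02 7.0000e-02 1.4424e+02] F [-3.730e+00  1.000e-02  1.275e+01] T [-0.27  0.77 -0.41] w 53.1 q1 10.6 q6 -43.7
tool shift mm [ 0.6 -1.3 -1.7] units [ 0.002 -0.004 -0.006] rows>=0.1 turn deg [0.1  0.06 4.24] units [0.003 0.002 0.141]
```

{"name": "move_arm", "arguments": {"deltas": [[[0.003,-0.002,0.005,0.002,0.002,-0.1,1],[0.001,-0.001,0.005,0.002,0.002,-0.1,1],[0,0,0.005,0.001,0.001,-0.1,1]]]}}

```text
time: 14.65
ee_pos: [0.5655, 0.224, 0.2182]
eef_rot: [179.8, 0.3, 153.5]
contact_force: [-3.7, 0.1, 10.6]
grip_width: 0.0529
```

Run:
```python
from h import *
s=st(); togo([.5645,.2233,.2195],[180,0,s['eef_rot'][2]])
c=env.capture('scene'); cv2.imwrite('pics/s9.png',cv2.resize(c['pixels'][160:240,310:410,::-1],None,fx=5,fy=5,interpolation=cv2.INTER_CUBIC))
```

```text
t14.65 pos [0.5655 0.224  0.2182] rot [179.78   0.29 153.52] F [-3.69  0.1  10.65] T [-0.29  0.79 -0.35] w 52.9 q1 10.6 q6 -52.9
t14.65 pos [0.5655 0.224  0.2182] rot [179.78   0.29 153.52] F [-3.69  0.1  10.65] T [-0.29  0.79 -0.35] w 52.9 q1 10.6 q6 -52.9
tool shift mm [ 0.6 -1.1 -1.3] units [ 0.002 -0.004 -0.004] rows>=0.0 turn deg [0.22 0.29 0.  ] units [0.007 0.01  0.   ]
```

View pics/s9.png

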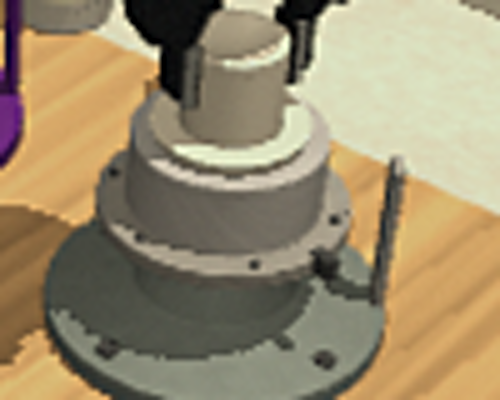

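{"name": "move_arm", "arguments": {"deltas": [[[0.003,-0.002,0.007,0.003,0.004,-0.1,1],[0.001,-0.001,0.006,0.002,0.003,-0.1,1],[0,0,0.006,0.002,0.002,-0.1,1]]]}}

```text
time: 14.95
ee_pos: [0.5656, 0.224, 0.2178]
eef_rot: [179.8, 0.5, 162.9]
contact_force: [-3.2, 1.6, 12.0]
grip_width: 0.053
```

Run:
```python
from h import *
s=st(); togo([.5645,.2233,.2195],[180,0,s['eef_rot'][2]])
```

```text
t14.95 pos [0.5656 0.224  0.2178] rot [179.75   0.5  162.94] F [-3.19  1.59 11.95] T [-0.25  0.91 -0.39] w 53.0 q1 10.6 q6 -62.3
t14.95 pos [0.5656 0.224  0.2178] rot [179.75   0.5  162.94] F [-3.19  1.59 11.95] T [-0.25  0.91 -0.39] w 53.0 q1 10.6 q6 -62.3
tool shift mm [ 0.8 -1.  -1.7] units [ 0.003 -0.003 -0.006] rows>=0.1 turn deg [0.25 0.5  0.  ] units [0.008 0.017 0.   ]
```

{"name": "move_arm", "arguments": {"deltas": [[[0.002,0,0.006,0.003,0.008,-0.1,1],[0.001,0,0.006,0.001,0.004,-0.1,1],[0,0,0.006,0.001,0.003,-0.1,1]]]}}

```text
time: 15.2
ee_pos: [0.5659, 0.2242, 0.2178]
eef_rot: [179.8, 0.5, 172.3]
contact_force: [-3.6, 1.1, 12.8]
grip_width: 0.0527
```

Run:
```python
from h import *
s=st(); togo([.5645,.2233,.2195],[180,0,s['eef_rot'][2]])
c=env.capture('scene'); cv2.imwrite('pics/s10.png',cv2.resize(c['pixels'][160:240,310:410,::-1],None,fx=5,fy=5,interpolation=cv2.INTER_CUBIC))
```

```text
t15.20 pos [0.5659 0.2242 0.2178] rot [179.83   0.49 172.29] F [-3.57  1.13 12.83] T [-0.11  0.82 -0.41] w 52.7 q1 10.6 q6 -71.7
t15.20 pos [0.5659 0.2242 0.2178] rot [179.83   0.49 172.29] F [-3.57  1.13 12.83] T [-0.11  0.82 -0.41] w 52.7 q1 10.6 q6 -71.7
tool shift mm [ 1.2 -1.1 -1.8] units [ 0.004 -0.004 -0.006] rows>=0.1 turn deg [0.17 0.49 0.  ] units [0.006 0.016 0.   ]
```

View pics/s10.png

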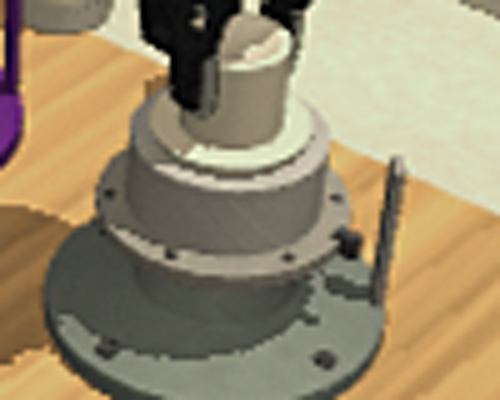

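{"name": "move_arm", "arguments": {"deltas": [[[0.002,0,0.006,0.003,0.01,-0.1,1],[0.001,0,0.006,0.001,0.004,-0.1,1],[0,0,0.006,0.001,0.003,-0.1,1]]]}}

```text
time: 15.5
ee_pos: [0.5662, 0.2245, 0.2178]
eef_rot: [179.9, 0.4, -178.3]
contact_force: [-4.6, 1.3, 12.1]
grip_width: 0.0534
```

Run:
```python
from h import *
s=st(); togo([.5645,.2233,.2195],[180,0,s['eef_rot'][2]])
```

```text
t15.50 pos [0.5662 0.2245 0.2178] rot [ 179.92    0.44 -178.3 ] F [-4.64  1.34 12.08] T [-0.    0.79 -0.38] w 53.4 q1 10.6 q6 -81.1
t15.50 pos [0.5662 0.2245 0.2178] rot [ 179.92    0.44 -178.3 ] F [-4.64  1.34 12.08] T [-0.    0.79 -0.38] w 53.4 q1 10.6 q6 -81.1
tool shift mm [ 1.7 -1.2 -1.7] units [ 0.006 -0.004 -0.006] rows>=0.1 turn deg [0.08 0.44 0.  ] units [0.003 0.015 0.   ]
```

{"name": "move_arm", "arguments": {"deltas": [[[0.001,0,0.006,0.002,0.006,-0.08,1],[0.001,0,0.006,0.001,0.004,-0.06,1]]]}}

```text
time: 15.67
ee_pos: [0.5661, 0.2247, 0.2177]
eef_rot: [180.0, 0.4, -173.9]
contact_force: [-3.1, -0.5, 12.4]
grip_width: 0.053
```

Run:
```python
from h import *
import pickle
s=st(); togo([.5645,.2233,.2195],[180,0,s['eef_rot'][2]])
c=env.capture('scene'); pickle.dump(c,open('scene11.pkl','wb')); cv2.imwrite('pics/s11.png',cv2.resize(c['pixels'][165:240,315:405,::-1],None,fx=8,fy=8,interpolation=cv2.INTER_CUBIC))
```

```text
t15.67 pos [0.5661 0.2247 0.2177] rot [ 179.99    0.39 -173.89] F [-3.1  -0.53 12.42] T [ 0.02  0.58 -0.34] w 53.0 q1 10.6 q6 -85.5
t15.67 pos [0.5661 0.2247 0.2177] rot [ 179.99    0.39 -173.89] F [-3.1  -0.53 12.42] T [ 0.02  0.58 -0.34] w 53.0 q1 10.6 q6 -85.5
tool shift mm [ 1.7 -1.2 -1.8] units [ 0.006 -0.004 -0.006] rows>=0.1 turn deg [0.01 0.39 0.  ] units [0.    0.013 0.   ]
```

View pics/s11.png

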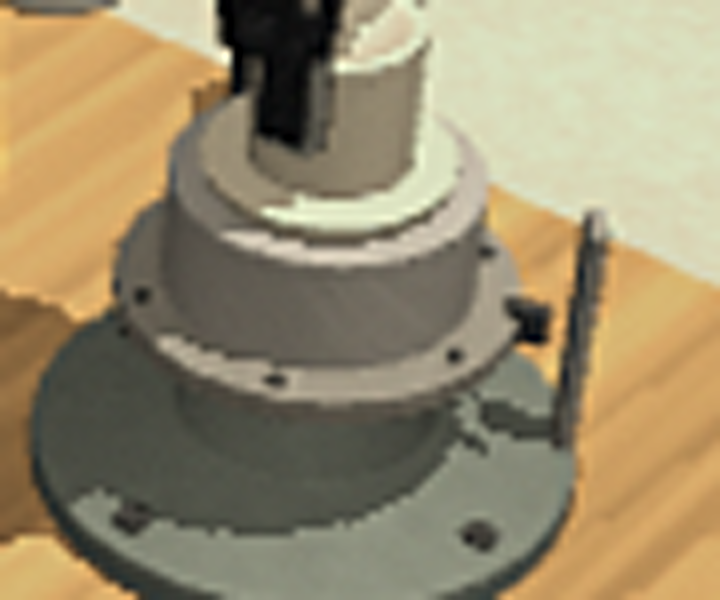

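Run:
```python
from h import *
import pickle
c=pickle.load(open('scene11.pkl','rb'))
W=np.array([.5642,.2236])
for z in(.076,.078,.08):
    d=pixz(c,(381.3,205),z)[:2]-W; print(z,np.hypot(*d).round(4),np.degrees(np.arctan2(d[1],d[0])).round(1))
for a in(10,14,18,22,28,36): print(a,proj(c,[W[0]+.073*np.cos(np.radians(a)),W[1]+.073*np.sin(np.radians(a)),.078])[0].round(1))
for p,cc in(((389.6,192.5),c),):
    d=pixz(cc,p,.106)[:2]-W; print('ptr',np.hypot(*d),np.degrees(np.arctan2(d[1],d[0])))
t=pickle.load(open('top0.pkl','rb'))
d=pixz(t,(175.5,121.25),.106)[:2]-W; print('ptr',np.hypot(*d),np.degrees(np.arctan2(d[1],d[0])))
```

```text
0.076 0.0721 23.2
0.078 0.0724 21.1
0.08 0.0728 18.9
10 [379.9 208. ]
14 [380.6 207. ]
18 [381.2 205.9]
22 [381.6 204.8]
28 [382.  203.1]
36 [382.1 200.8]
ptr 0.08880123883514411 36.15730248631261
ptr 0.0872337147270797 35.23085581767749
```

{"name": "move_arm", "arguments": {"deltas": [[[0.002,0,0.006,0.001,0.008,-0.1,1],[0.001,0,0.006,0.001,0.004,-0.1,1],[0.001,0,0.006,0,0.003,-0.08,1]]]}}

```text
time: 15.97
ee_pos: [0.5662, 0.2249, 0.2178]
eef_rot: [-179.9, 0.4, -165.2]
contact_force: [-3.0, 1.0, 12.4]
grip_width: 0.0533
```

Run:
```python
from h import *
import pickle
s=st(); togo([.5645,.2233,.2195],[180,0,s['eef_rot'][2]])
c=env.capture('scene'); pickle.dump(c,open('scene12.pkl','wb')); cv2.imwrite('pics/s12.png',cv2.resize(c['pixels'][175:235,335:405,::-1],None,fx=10,fy=10,interpolation=cv2.INTER_CUBIC))
c=env.capture('top'); pickle.dump(c,open('top12.pkl','wb')); cv2.imwrite('pics/t12.png',cv2.resize(c['pixels'][90:220,140:270,::-1],None,fx=4,fy=4,interpolation=cv2.INTER_CUBIC))
```

```text
t15.97 pos [0.5662 0.2249 0.2178] rot [-179.95    0.44 -165.21] F [-2.99  0.95 12.38] T [ 0.04  0.59 -0.37] w 53.3 q1 10.7 q6 -94.1
t15.97 pos [0.5662 0.2249 0.2178] rot [-179.95    0.44 -165.21] F [-2.99  0.95 12.38] T [ 0.04  0.59 -0.37] w 53.3 q1 10.7 q6 -94.1
tool shift mm [ 2.  -1.1 -1.7] units [ 0.007 -0.004 -0.006] rows>=0.1 turn deg [-0.05  0.44 -0.  ] units [-0.002  0.015 -0.   ]
```

View pics/s12.png

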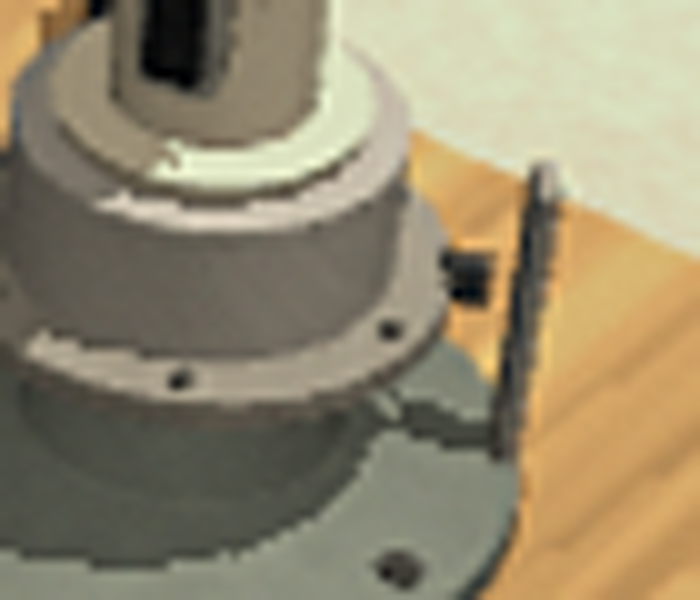

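View pics/t12.png

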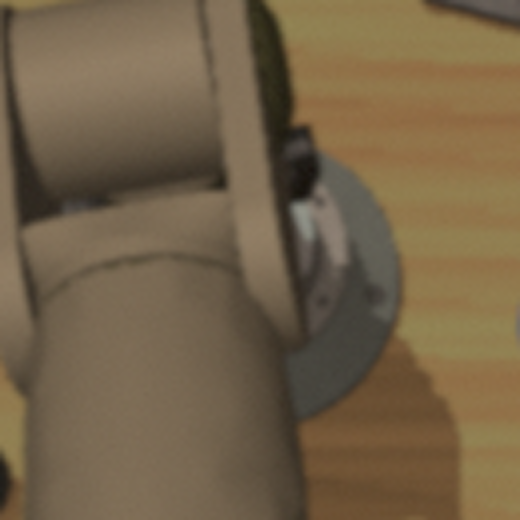

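Run:
```python
from h import *
import pickle
c=pickle.load(open('scene12.pkl','rb')); c0=pickle.load(open('scene0.pkl','rb')); t0=pickle.load(open('top0.pkl','rb'))
W=np.array([.5642,.2236])
def ang(cc,p,z):
    d=pixz(cc,p,z)[:2]-W; return np.hypot(*d)*1e3,np.degrees(np.arctan2(d[1],d[0]))
for z in(.074,.077,.08,.083):
    print(z,'init',[np.round(ang(c0,p,z),1) for p in((335.25,204),(355.25,212),(375.5,206))],'now',[np.round(ang(c,p,z-.0025),1) for p in((353,212.9),(374,208))])
for z in(.077,.08): print('top',[np.round(ang(t0,(155+(x-400)/4,110+y/4),z),1) for x,y in((490,237),(585,272),(666,211),(653,113),(619,65))])
```

```text
0.074 init [array([  53.8, -121.1]), array([ 50.2, -50.9]), array([58.7, 16.9])] now [array([ 51.3, -57.1]), array([57.3, 10.2])]
0.077 init [array([  55.5, -117.3]), array([ 54. , -51.4]), array([59.6, 13.1])] now [array([ 55.2, -57.2]), array([58.7,  6.5])]
0.08 init [array([  57.4, -113.7]), array([ 57.9, -51.8]), array([60.8,  9.5])] now [array([ 59. , -57.2]), array([60.4,  3. ])]
0.083 init [array([  59.6, -110.4]), array([ 61.7, -52.2]), array([62.3,  6. ])] now [array([ 62.9, -57.2]), array([62.2, -0.3])]
top [array([ 60.2, 127. ]), array([  57.5, -172.1]), array([  58.4, -110.6]), array([ 60.1, -50.1]), array([ 72.4, -20.7])]
top [array([ 60.1, 127.8]), array([  58.1, -171.8]), array([  58.9, -111.1]), array([ 59.9, -50.9]), array([ 71.7, -21.2])]
```

{"name": "move_arm", "arguments": {"deltas": [[[0.002,0,0.006,0,0.007,-0.05,1],[0.001,0,0.006,0,0.003,-0.04,1],[0,0,0.005,0,0.003,-0.01,1]]]}}

```text
time: 16.32
ee_pos: [0.5663, 0.225, 0.218]
eef_rot: [-179.9, 0.5, -162.2]
contact_force: [-4.1, -0.1, 10.8]
grip_width: 0.0533
```

Run:
```python
from h import *
import pickle
s=st(); togo([.5645,.2233,.2195],[180,0,s['eef_rot'][2]])
c=env.capture('scene'); pickle.dump(c,open('scene13.pkl','wb')); cv2.imwrite('pics/s13.png',cv2.resize(c['pixels'][175:235,335:405,::-1],None,fx=10,fy=10,interpolation=cv2.INTER_CUBIC))
```

```text
t16.32 pos [0.5663 0.225  0.218 ] rot [-179.92    0.48 -162.21] F [-4.12 -0.06 10.78] T [-0.09  0.78 -0.42] w 53.3 q1 10.7 q6 -97.1
t16.32 pos [0.5663 0.225  0.218 ] rot [-179.92    0.48 -162.21] F [-4.12 -0.06 10.78] T [-0.09  0.78 -0.42] w 53.3 q1 10.7 q6 -97.1
tool shift mm [ 2.2 -1.1 -1.6] units [ 0.007 -0.004 -0.005] rows>=0.1 turn deg [-0.08  0.48 -0.  ] units [-0.003  0.016 -0.   ]
```

View pics/s13.png

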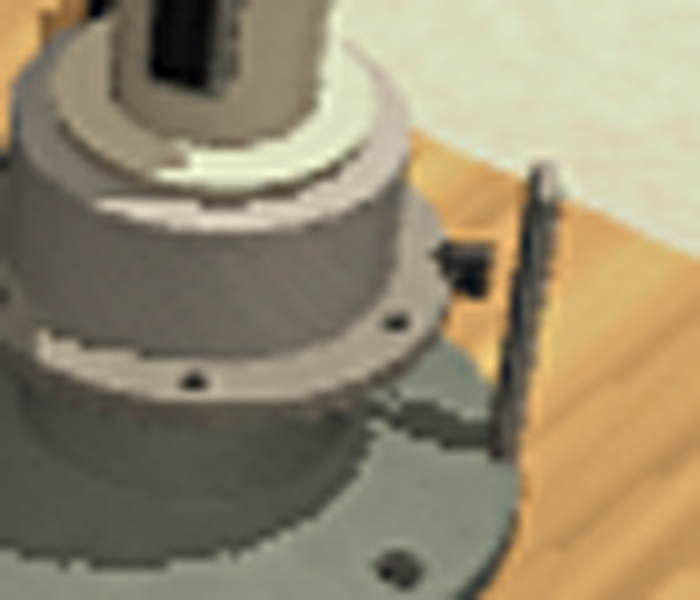

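{"name": "move_arm", "arguments": {"deltas": [[[0,0,-0.003,0,0.005,0,1],[0,0,0,0,0,0,1]]]}}

```text
time: 16.53
ee_pos: [0.566, 0.2249, 0.2201]
eef_rot: [-179.9, 0.3, -162.3]
contact_force: [-1.3, 1.0, 0.6]
grip_width: 0.053
```

Run:
```python
from h import *
s=st()
```

```text
t16.53 pos [0.566  0.2249 0.2201] rot [-179.92    0.34 -162.28] F [-1.33  0.97  0.59] T [ 0.04  0.14 -0.22] w 53.0 q1 10.7 q6 -97.0
```

{"name": "move_arm", "arguments": {"deltas": [[[0,0,0,0,0,0,-0.5],[0,0,0,0,0,0,-1],[0,0,-0.005,0,0,0,-1],[0,0,-0.005,0,0,0,-1],[0,0,-0.01,0,0,0,-1],[0,0,-0.03,0,0,0,-1],[0,0,-0.06,0,0,0,-1],[0,0,-0.1,0,0,0,-1]]]}}

```text
time: 17.2
ee_pos: [0.564, 0.224, 0.2786]
eef_rot: [-180.0, -0.5, -162.3]
contact_force: [-0.1, 0.1, 0.6]
grip_width: 0.0854
```

Run:
```python
from h import *
togo([.5,-.02,.33],[180,0,-162])
```

```text
t17.20 pos [0.564  0.224  0.2786] rot [-179.97   -0.5  -162.28] F [-0.06  0.06  0.57] T [-0.04 -0.01  0.05] w 85.4 q1 10.6 q6 -97.1
tool shift mm [ 135.7 -212.9  -50.1] units [ 0.452 -0.71  -0.167] rows>=6.2 turn deg [-0.03 -0.5  -0.28] units [-0.001 -0.017 -0.009]
```

{"name": "move_arm", "arguments": {"deltas": [[[0,0,-0.1,0,0,0,-1],[0.03,-0.05,-0.05,0,0,0,-1],[0.07,-0.11,-0.02,0,0,0,-1],[0.07,-0.11,0,0,0,0,-1],[0.07,-0.11,0,0,0,0,-1],[0.07,-0.11,0,0,0,0,-1],[0.07,-0.11,0,0,0,0,-1],[0.05,-0.08,0,0,0,0,-1]]]}}

```text
time: 17.87
ee_pos: [0.5019, -0.0132, 0.3451]
eef_rot: [-179.7, 0.5, -161.7]
contact_force: [0.8, 0.9, -0.3]
grip_width: 0.0854
```

Run:
```python
from h import *
import pickle
st()
for n in('scene','top'):
    c=env.capture(n); save(c,n+'14.png'); pickle.dump(c,open(n+'14.pkl','wb'))
    x0,y0,w,h,f=(310,150,100,90,4) if n=='scene' else (155,110,90,90,4)
    cv2.imwrite('pics/%s14c.png'%n,cv2.resize(c['pixels'][y0:y0+h,x0:x0+w,::-1],None,fx=8,fy=8,interpolation=cv2.INTER_CUBIC)[:600])
```

```text
t17.87 pos [ 0.5019 -0.0132  0.3451] rot [-179.69    0.51 -161.68] F [ 0.77  0.88 -0.3 ] T [-0.03 -0.05  0.03] w 85.4 q1 -14.9 q6 -123.2
```

View pics/scene14.png

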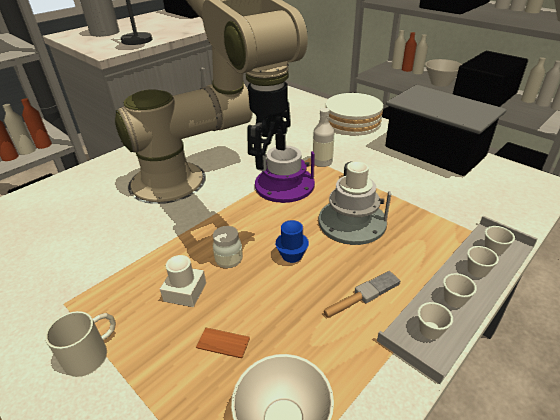

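View pics/top14c.png

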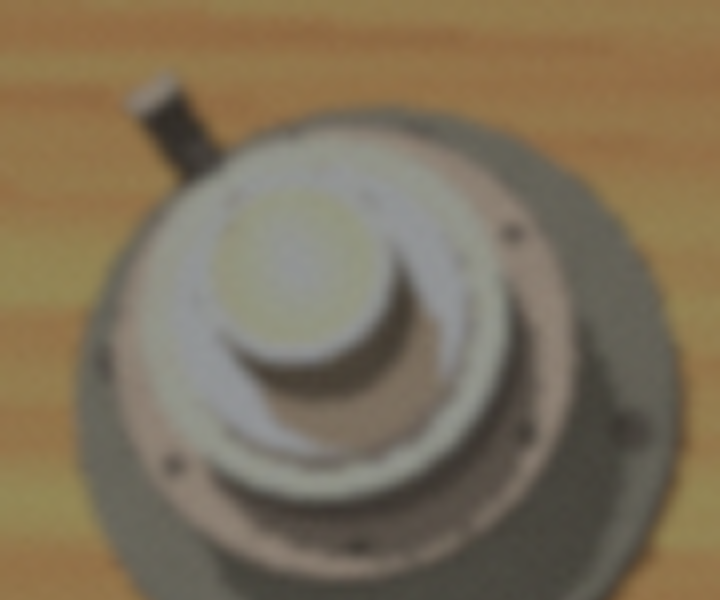

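View pics/scene14c.png

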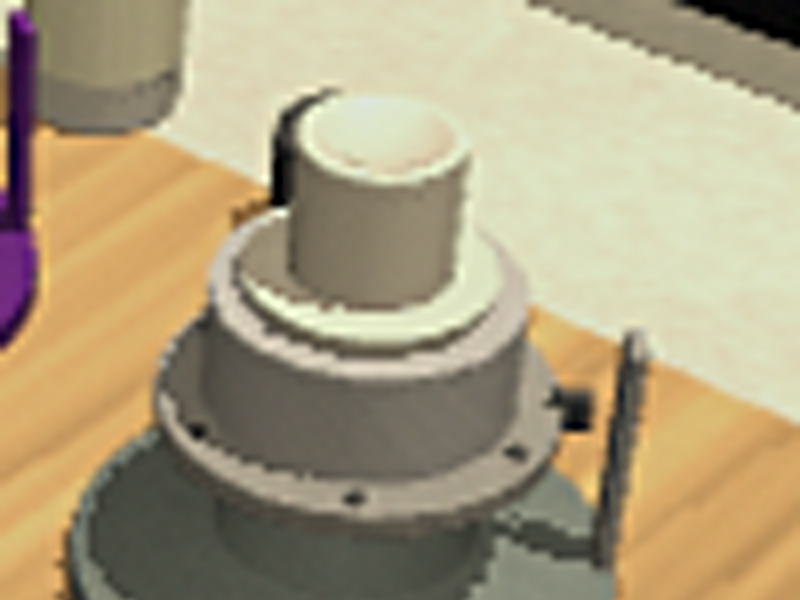

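Run:
```python
from h import *
import pickle
c=pickle.load(open('scene14.pkl','rb')); t=pickle.load(open('top14.pkl','rb')); t0=pickle.load(open('top0.pkl','rb')); c0=pickle.load(open('scene0.pkl','rb'))
W=np.array([.5642,.2236])
def ang(cc,p,z,W=W):
    d=pixz(cc,p,z)[:2]-W; return np.hypot(*d)*1e3,np.degrees(np.arctan2(d[1],d[0]))
T=[(155+x/8-.06,110+y/8-.06) for x,y in((512,232),(525,432),(357,547),(175,465))]
S=[(310+x/8,150+y/8) for x,y in((198,430),(354,498),(516,453))]
for z in(.078,.0805):
    print(z,[np.round(ang(t,p,z),1) for p in T],[np.round(ang(c,p,z),1) for p in S])
# joint fit of hole phase: initial vs now, grid search on dark spots (top image)
def phase(cc,z,off,W):
    G=prep(cc).sum(0); best=[]
    for ps in np.arange(0,60,.25):
        a=np.radians(ps+60*np.arange(6)); 
        def smp(r,da=0): 
            uv=proj(cc,np.c_[W[0]+r*np.cos(a+da),W[1]+r*np.sin(a+da),np.full(6,z)]); return map_coordinates(G,[uv[:,1],uv[:,0]],order=1)
        k=.5*(smp(.0595,.1)+smp(.0595,-.1))-smp(.0595); best.append(np.clip(k,-30,60).sum())
    return np.array(best)
for nm,cc in(('top0',t0),('top',t),('scene0',c0),('scene',c)):
    b=phase(cc,.080,0,W); i=b.argmax(); print(nm,i*.25,b[i].round(0),[(j*.25,b[j].round(0)) for j in np.argsort(-b)[:6]])
# pointer by both
print('ptr s',ang(c,(310+636/8,150+343/8),.106),'t',ang(t,(155+155/8,110+92/8),.106))
print('block s',[ang(c,(310+575/8,150+408/8),z) for z in(.079,.081)])
G,Gt=prep(c),prep(t)
b=fit([(c,G,.042,.008),(c,G,.027,.058),(t,Gt,.027,.058),(t,Gt,.042,.008)],[.5642,.2236,.123],.004,n=6); print('mould rim-z equiv',b.x)
b=fit([(c,G,.052,0),(t,Gt,.052,0)],[.5642,.2236,.123],.004,n=6); print('rim',b.x)
```

```text
0.078 [array([ 60.3, -52.6]), array([  57.7, -114.2]), array([  58.1, -175.9]), array([ 59.9, 124.1])] [array([  56.9, -117.6]), array([ 56.5, -54.2]), array([58.9,  8.2])]
0.0805 [array([ 60.1, -53.3]), array([  58.1, -114.5]), array([  58.6, -175.6]), array([ 59.8, 124.8])] [array([  58.5, -114.6]), array([ 59.8, -54.3]), array([60.2,  5.2])]
top0 8.5 117.0 [(np.float64(8.5), np.float32(117.0)), (np.float64(8.75), np.float32(117.0)), (np.float64(8.25), np.float32(116.0)), (np.float64(9.0), np.float32(115.0)), (np.float64(8.0), np.float32(115.0)), (np.float64(9.25), np.float32(113.0))]
top 5.25 104.0 [(np.float64(5.25), np.float32(104.0)), (np.float64(5.5), np.float32(104.0)), (np.float64(5.75), np.float32(104.0)), (np.float64(5.0), np.float32(103.0)), (np.float64(6.0), np.float32(102.0)), (np.float64(4.75), np.float32(101.0))]
scene0 7.25 222.0 [(np.float64(7.25), np.float32(222.0)), (np.float64(7.5), np.float32(221.0)), (np.float64(7.0), np.float32(221.0)), (np.float64(5.75), np.float32(220.0)), (np.float64(6.0), np.float32(220.0)), (np.float64(6.75), np.float32(220.0))]
scene 4.0 282.0 [(np.float64(4.0), np.float32(282.0)), (np.float64(4.25), np.float32(282.0)), (np.float64(4.5), np.float32(280.0)), (np.float64(3.75), np.float32(279.0)), (np.float64(4.75), np.float32(277.0)), (np.float64(3.5), np.float32(275.0))]
ptr s (np.float64(88.44263618912132), np.float64(35.042650594369356)) t (np.float64(88.26664017184562), np.float64(36.828122390936535))
block s [(np.float64(72.19804504957271), np.float64(34.25627236640748)), (np.float64(71.94758019324367), np.float64(32.067423090161626))]
mould rim-z equiv [0.57412766 0.20680432 0.130116  ]
rim [0.56448203 0.22417705 0.12528247]
```

Run:
```python
from h import *
import pickle
c=pickle.load(open('scene14.pkl','rb')); t=pickle.load(open('top14.pkl','rb'))
G,Gt=prep(c),prep(t)
for rim in(.123,.125):
  b=fit([(c,G,.027,0),(t,Gt,.027,0)],[.5642,.2236,rim+.058],.003,n=8); print('top of mould (expect z %.3f)'%(rim+.058),b.x,b.fun)
W=(.5642,.2236)
def draw(cc,circ,f,x0,y0,w,h):
    im=cv2.resize(cc['pixels'][y0:y0+h,x0:x0+w,::-1],None,fx=f,fy=f,interpolation=cv2.INTER_CUBIC)
    for z,R in circ:
        q=proj(cc,np.c_[W[0]+R*np.cos(A),W[1]+R*np.sin(A),np.full_like(A,z)]); cv2.polylines(im,[np.round((q+.5-[x0,y0])*f).astype(int)],True,(0,0,255),1)
    return im
r=.123
C=[(r,.052),(r+.008,.042),(r+.058,.027)]
cv2.imwrite('pics/o2.png',np.hstack([draw(c,C,6,325,155,64,70),draw(t,C,6,160,115,64,70)]))
```

```text
top of mould (expect z 0.181) [0.57022711 0.22471014 0.18109336] -72.79203796386719
top of mould (expect z 0.183) [0.57023465 0.22470995 0.18110139] -72.79219055175781
```

View pics/o2.png

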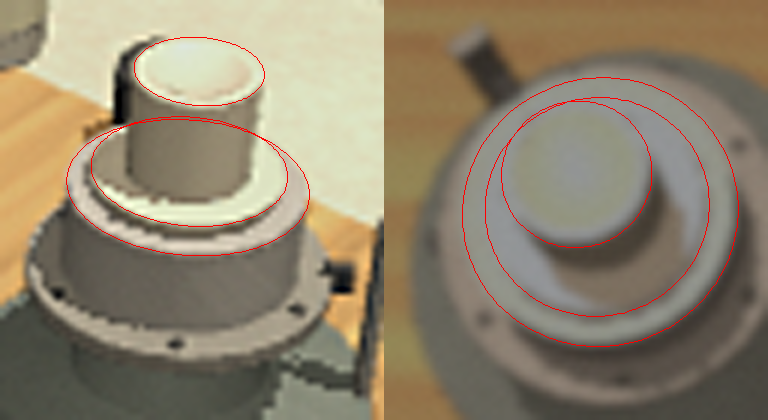

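Run:
```python
from h import *
import pickle
def run(cc,W,zs):
    g=cc['pixels'].astype(float).sum(2)
    im=cc['pixels'].astype(float)
    for z in zs:
        u,v=proj(cc,[*W,z])[0]
        # silhouette at row v: print channel steps
        r=int(round(v)); cols=np.arange(int(u)-18,int(u)+19)
        row=im[r,cols].mean(1)
        d=np.diff(row); 
        L=[(round(cols[i]+.5-u,1),int(d[i])) for i in range(0,18) if abs(d[i])>18]; R=[(round(cols[i]+.5-u,1),int(d[i])) for i in range(18,36) if abs(d[i])>18]
        print(z,round(u,1),r,L,R)
c=pickle.load(open('scene14.pkl','rb')); c0=pickle.load(open('scene0.pkl','rb'))
run(c,(.5642,.2236),np.arange(.14,.176,.004)); print(); run(c0,(.6056,-.1212),np.arange(.054,.09,.004))
```

```text
0.14 356.2 180 [(np.float64(-16.7), -20), (np.float64(-15.7), -38), (np.float64(-10.7), -53)] [(np.float64(10.3), 63), (np.float64(11.3), 18)]
0.14400000000000002 356.4 179 [(np.float64(-15.9), -36), (np.float64(-14.9), -18), (np.float64(-10.9), -45)] [(np.float64(10.1), 51), (np.float64(11.1), 40)]
0.14800000000000002 356.5 177 [(np.float64(-18.0), -74), (np.float64(-16.0), 52), (np.float64(-15.0), 44), (np.float64(-13.0), -52), (np.float64(-11.0), -60)] [(np.float64(10.0), 35), (np.float64(11.0), 54)]
0.15200000000000002 356.6 176 [(np.float64(-18.1), -50), (np.float64(-14.1), 56), (np.float64(-13.1), 59), (np.float64(-11.1), -120)] [(np.float64(9.9), 37), (np.float64(10.9), 60)]
0.15600000000000003 356.8 175 [(np.float64(-16.3), -55), (np.float64(-14.3), -41), (np.float64(-13.3), -62), (np.float64(-12.3), 30), (np.float64(-11.3), 63)] [(np.float64(9.7), 23), (np.float64(10.7), 74)]
0.16000000000000003 356.9 173 [(np.float64(-14.4), -26), (np.float64(-13.4), -140), (np.float64(-11.4), 29), (np.float64(-10.4), 44)] [(np.float64(10.6), 63)]
0.16400000000000003 357.0 172 [(np.float64(
[... 2039 characters left out ...]
oat64(6.6), -20), (np.float64(7.6), -63), (np.float64(11.6), 58), (np.float64(12.6), 38), (np.float64(13.6), -22), (np.float64(14.6), -28)]
0.07799999999999999 274.9 278 [(np.float64(-13.4), -66), (np.float64(-12.4), 40), (np.float64(-11.4), 84)] [(np.float64(5.6), 28), (np.float64(8.6), -69), (np.float64(9.6), -31), (np.float64(11.6), 67), (np.float64(13.6), -37)]
0.08199999999999998 274.8 277 [(np.float64(-13.3), -41), (np.float64(-12.3), 86), (np.float64(-11.3), 21)] [(np.float64(6.7), 28), (np.float64(9.7), -70), (np.float64(10.7), -31), (np.float64(11.7), 37)]
0.08599999999999997 274.7 276 [(np.float64(-12.2), 50)] [(np.float64(7.8), 26), (np.float64(10.8), -97), (np.float64(11.8), 37)]
```

Run:
```python
from h import *
import pickle
c0=pickle.load(open('scene0.pkl','rb'));c=pickle.load(open('scene14.pkl','rb'))
for n in('square_mould','glaze_jar','rib','clay_weight'):pass
d=np.abs(c['pixels'].astype(int)-c0['pixels']).sum(2)
for n,(x0,x1,y0,y1) in dict(square=(155,212,250,310),jar=(208,246,222,270),rib=(190,255,322,362),blue=(272,312,217,266)).items(): print(n,(d[y0:y1,x0:x1]>60).mean().round(3))
print(env.sign_off())
```

```text
square 0.07
jar 0.317
rib 0.0
blue 0.009
the job is handed in; nothing more can be done
None
```

The tapered white mould now sits in the grey wheel's cup, with the head's block turned to the pointer. I have handed the job in. It ended at about 18 s on the robot's clock.

**What I did:** I took the mould by its collar, lowered it into the cup and felt first contact where the pictures put the rim, 123 mm above the table. I pressed it home, then briefly let go to regrip it, because sideways forces had built up in the first grip. I pressed again at about 11–14 N measured at the wrist, roughly 15–18 N with the mould's own weight, and turned it anticlockwise. Then I eased the press, opened the jaws and moved the arm clear.

**Last checks:**
- **Angle:** the holes in the disc show the head turned about 56.9° in both cameras. That puts the block at about 35.5–36°, and the pointer measures 35–37°. Reading the block itself in the scene picture gave 32–34°, a less reliable figure because it depends strongly on the assumed height.
- **Seating:** the mould's top is at 181 mm, as expected when seated. Its collar stands upright and centred in the scene picture.
- **Fits that went wrong:** one automatic circle fit of the whole seated mould landed about 2 cm off, and a fit of its top circle about 6 mm off in x. I relied on overlays and edge positions instead.
- **Side load while turning:** 3–5 N sideways and up to about 1 N m of tilting moment stayed on the wrist. I could not measure the force on the cup walls directly.
- **Things around:** the rib's picture area is unchanged and the square-footed mould's nearly so. About a third of the pixels around the jar differ; it looks in the same place, and I took this for the arm's shadow without checking further. The steel weight is partly hidden behind the mould, and I judged it by eye only.

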